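# Clear lodged deburring stones from a cast shell and check its depth

### The job

Worn deburring stones have lodged in the cast shell on the tilting cradle: tip the shell by its yoke handle until every stone has dropped out, and then stand it upright again, fully home. Next take the depth gauge from its rack, lower it into the upright shell until its rod bottoms out in the small pocket in the middle of the floor, hold it there upright for a good second, and hang it back in the rack; do not drop the gauge or knock it over. The worn stones are scrap: put all of them in the reject box, and leave the bottle, drill case and mug alone.

Things in the scene. Friction and masses are not known exactly. Their poses are not given: they have to be found in the camera images.
- cradle: fixed steel tilting cradle; origin on the desk under the middle of the hinge line, z up. Its x axis runs along the hinge, 90 mm above the desk. Base plate 170 x 150 x 10 mm; the shell stands on the +y side and tips toward -y over a steep sheet-metal apron into a catch tray. Bearing brackets at x = +-74 mm reach 110 mm high
- tray (a point): middle of the floor of the catch tray, which is part of the cradle: 170 mm (x) by 180 mm (y), rim only 10 mm high, floor 3 mm above the desk; the apron slopes down to the floor, ending 55 mm on the -y side of the hinge line; axes as the cradle's
- shell (a joint): tilt of the shell on its hinge: 0 = upright on its rests, 2.35 rad = tipped to its end stop with the mouth 45 degrees below level. A stiff hinge: it stays where it is left; 3 to 9 N across the lever at the handle move it
- bore (a point): middle of the shell's cavity. The shell is an aluminium casting of 96 mm outside diameter and 80 mm height, open at the top: cavity 84 mm wide, 62 mm deep, with a blind pocket 24 mm wide and 12 mm deep in the middle of its floor. Axes turn with the shell, z toward the mouth; upright, the rim stands 98 mm above the desk, 31 mm above this point and 56 mm to the cradle's +y side of the hinge line. A stone whose middle is more than 65 mm from this point is out
- handle (a point): middle of the yoke handle: a round bar of 15 mm diameter lying along the cradle's x axis, free for 80 mm of length, 164 mm from the hinge line; upright it lies level with the hinge on the +y side, 52 mm clear of the shell's wall, and it swings over the top toward -y as the shell tips
- pocket (a point): middle of the floor of the blind pocket in the shell, 74 mm below the rim; axes turn with the shell, z toward the mouth, so when the gauge's rod bottoms out here its bar stands 2 mm clear above the rim
- stone_1: worn deburring stone, grey rounded block 22 x 22 x 58 mm (x, y, z), 75 g; origin at its middle. Two to four of the four stones are present
- stone_2: same as stone_1
- stone_3: same as stone_1
- stone_4: same as stone_1
- gauge: T-shaped steel depth gauge, 220 g; origin at the middle of the underside of its bar, z up. Bar 120 x 16 x 12 mm along x; round grip above it, 18 mm diameter, from z = 12 to 62 mm; rod of 10 mm diameter down to z = -76 mm
- gauge_tip (a point): lower end of the gauge's rod
- rack: fixed wooden gauge rack; origin on the desk, x along the hanging gauge's bar. Two uprights at x = +-45 mm, 10 mm thick, with ledges 92 mm above the desk on which the bar lies; the ledges have 34 mm of room in y between 5 mm high end lips, and the rod hangs between the uprights
- rack_top (a point): middle between the two ledges at their height: the gauge's origin is here when it hangs in the rack; axes as the rack's
- reject_box: loose open grey plastic box, 170 x 130 x 60 mm (x, y, z), walls 4 mm; origin at the middle of its underside; the monitors stand behind and to the right of it, so an arm's wrist has little room there beyond the desk's front half
- alcohol: upright bottle, 46 mm wide, 154 mm high, origin under its middle; to be left alone
- drill_case: closed blue plastic drill case, 76 x 118 x 33 mm; to be left alone
- mug: dotted mug, 91 mm high; to be left alone

How it is judged (in metres and radians):
On the way, in this order (a step that is already met when the one before it is completed fails the run):
1. the shell is tipped and every stone has dropped out of it (value of joint shell above 1.2 rad and distance between each of stone_1, stone_2, stone_3, stone_4 and bore above 0.065 m), for 0.2 s.
2. the empty shell stands upright, fully home on its rests (value of joint shell below 0.06 rad and distance between each of stone_1, stone_2, stone_3, stone_4 and bore above 0.065 m), for 0.2 s.
3. the gauge's rod has bottomed out in the pocket of the upright shell and is held there, upright, for a second (value of joint shell below 0.06 rad and horizontal distance between gauge_tip and pocket below 0.012 m and z of gauge_tip in the frame of pocket below 0.003 m and angle between gauge's own z axis and vertical below 0.12 rad), for 1 s.
At the end, for the whole second after the job is handed in: The shell stands upright (within 0.06 rad); the gauge hangs upright with its bar on both ledges of the rack (within 4 mm in height, 22 mm of the middle, 0.08 rad); every stone present lies at rest inside the reject box, which stands flat (value of joint shell below 0.06 rad and horizontal distance between gauge and rack_top below 0.022 m and z of gauge in the frame of rack_top between -0.004 and 0.004 m and angle between gauge's own z axis and vertical below 0.08 rad and linear speed of each of gauge, stone_1, stone_2, stone_3, stone_4 below 0.02 m/s and angle between reject_box's own z axis and vertical below 0.1 rad and x of stone_1 in the frame of reject_box between -0.08 and 0.08 m and y of stone_1 in the frame of reject_box between -0.06 and 0.06 m and z of each of stone_1, stone_2, stone_3, stone_4 in the frame of reject_box below 0.06 m and x of stone_2 in the frame of reject_box between -0.08 and 0.08 m and y of stone_2 in the frame of reject_box between -0.06 and 0.06 m and x of stone_3 in the frame of reject_box between -0.08 and 0.08 m and y of stone_3 in the frame of reject_box between -0.06 and 0.06 m and x of stone_4 in the frame of reject_box between -0.08 and 0.08 m and y of stone_4 in the frame of reject_box between -0.06 and 0.06 m); the robot touches nothing.
It fails at once if the gauge is dropped or knocked over (tilted more than 0.6 rad) (angle between gauge's own z axis and vertical above 0.6 rad).
It fails at once if the bottle is disturbed (moved more than 40 mm) (distance of alcohol from where it was at the start of the episode above 0.04 m).
It fails at once if the drill case is disturbed (moved more than 40 mm) (distance of drill_case from where it was at the start of the episode above 0.04 m).
It fails at once if the mug is disturbed (moved more than 40 mm) (distance of mug from where it was at the start of the episode above 0.04 m).
Of stone_1, stone_2, stone_3, stone_4 only 2 to 4 are there at a start; the rules pass over those that are not, and their reading is None.
At some moment in a run one of stone_1, stone_2, stone_3, stone_4, reject_box may be knocked a few centimetres aside while the robot is not near it.
It also fails if it takes over 210 s, if anything falls off the work surface, if the arm or the gripper's body presses on something with over 40 N, if the wrist force passes 120 N, or if a joint passes its speed limit or range.

### The arm

A 6-joint arm with a two-finger parallel gripper is mounted at the origin on a cart in front of the work surface, level with it; the furniture and walls round the work are solid. World frame = base frame: x ahead of the robot, y to its left, z up, the work surface at z = 0. Lengths are in m, angles in degrees, forces in N, time in s.
With the tool pointing down it reaches from about 0.35 to 0.875 m from the base axis. Payload 4.2 kg.
Tool frame: the origin (TCP) lies on the centre line of the jaws, within the pads' length; the fingertips stand 19 mm ahead of it and the grasp point (between the pads) is the TCP; x points along the fingers, y is the direction in which the jaws open and shut, and the axes are right-handed (so a half turn about x gives the same grasp; the last joint's range is limited). The gripper opens to 87 mm and grips with 3 to 60 N. Pads are 19 mm wide; open, the fingers measure 117 mm over their backs; the gripper's body (75 mm by 190 mm) begins 51 mm behind the grasp point.
Start: joints at [80.993, 22.042, 0.453, 0, -68.411, -14.817], TCP at [0.252, 0.572, 0.242] pointing down, gripper open.
Joint ranges: [-179.83, 179.83], [-69.29, 118.12], [-61.27, 80.66], [-181.25, 117.63], [-171.15, -9.14], [-177.46, 177.46]. Speed limits (degrees/s): [159.86, 159.86, 180, 180, 180, 180].

### API

Orientations are given as a 3x3 rotation matrix whose columns are the frame's x, y, z axes.
In Python, from station import * gives the robot as it stands.
- The arm moves only by the shell command python3 -m creep 'ROWS'. ROWS is JSON, a list of rows, each a list of 5 numbers: the opening, from 0 (shut) to 1 (fully open), then the shift along the world's x, y, z in mm, then the turn about the world's z in rad. In form: [[jaw, x, y, z, turn], ...]. A call has exactly 8 rows; each row is the pose to reach, as a shift and turn from the pose measured when the call began; what a row does not reach only later rows make up. A row lasts 1/10 s, in which the tool goes at most 50 mm and 8.59 degrees, less where a joint would pass 70% of its speed; a pose out of reach is approached as far as the arm can. A call with a gripper value outside its range is refused whole. The fingers move at their own pace and stop on an object; the grip force is fixed at half the most. Time passes only in rows, so rows that repeat a pose let the fingers close, or fill a call up. It gives the time, the measured TCP pose, the force and the opening at its end, in the units of the state.
- sense(): the state, without advancing time (a new reading comes with each control period).
- capture(name): name is "scene" or "top" or "wrist"; returns a dict with "image" (420x560x3 uint8, blue, green, red), "z_map" (420x560 float32, m along the optical axis (not along the pixel's ray), 0 where there is no reading), "mtx" (3x3 intrinsics, pixels), "eye" and "attitude" of the camera in the world. Camera axes: x right, y up, looking along -z (the intrinsics and any distortion apply to the point x, -y, -z); pixel columns grow to the right and rows downward; lengths in m; the calibration is good to about 2 mm. A picture is of the moment at which its call begins.
- finish_job(): hands the job in, once; it reports no verdict.
Trained networks look in a picture, given as the dict that the camera call returned (one of the last four; its "shot" number tells which), for a name from the list of things; names that differ only in an ending like _2 or _b are one class to them, and where a whole thing is asked for, a point or a joint stands for the part that bears it (a point fixed in the world has none). Each returns a list of dicts, best first, with "confidence" (0 to 1); they miss things now and then, are a little off and sometimes report something else, mostly with a low value. They report only what shows in the picture. A call takes as long as a camera call.
- look_for(picture, thing): "box" ([left, top, right, bottom] in pixels, round what is visible of it).
- mark_of(picture, thing): "centre" ([column, row] in pixels: a listed point, or the origin of a listed thing).
The state is a dict: "time_s": time; "joints": joint angles; "joint_velocities": joint speeds; "effort": joint torques, N m; "tcp_pos": TCP position; "ee_rot": TCP orientation; "wrist_force": force on the tool from outside, world axes, zero at the start; "moment": the same for the moment, N m; "gripper_width": opening from 0.0 (shut) to 1.0 (fully open).
Only numpy, scipy, OpenCV 4.12 (cv2) and the standard library are available. Lean on these libraries where they do the work, as an engineer would, in place of code of your own. Each camera call takes 0.05 s, during which the arm holds its last target.

## Working session

There is one attempt and no reset: what is moved stays moved. The work goes in short steps, Python scripts to look and compute and a shell command to move; the robot and the scene stay as the last step left them, time stands still between calls to the robot, and variables do not carry over. Pictures are saved under pics/ and viewed, and the job is handed in when it is done.

```bash
ls -la; mkdir -p pics; cat > h.py <<'E'
from station import *
import numpy as np, cv2
def unproj(c,u,v,z=None):
    K=np.array(c["mtx"]);R=np.array(c["attitude"]);e=np.array(c["eye"])
    if z is None:
        z=c["z_map"][int(round(v)),int(round(u))]
    d=np.array([(u-K[0,2])/K[0,0],-(v-K[1,2])/K[1,1],-1.0])
    return e+R@(d*z)
def on_plane(c,u,v,h):
    K=np.array(c["mtx"]);R=np.array(c["attitude"]);e=np.array(c["eye"])
    d=R@np.array([(u-K[0,2])/K[0,0],-(v-K[1,2])/K[1,1],-1.0])
    return e+d*(h-e[2])/d[2]
def proj(c,p):
    K=np.array(c["mtx"]);R=np.array(c["attitude"]);e=np.array(c["eye"])
    q=R.T@(np.array(p)-e);return [K[0,0]*q[0]/-q[2]+K[0,2],-K[1,1]*q[1]/-q[2]+K[1,2]]
def cloud(c):
    K=np.array(c["mtx"]);R=np.array(c["attitude"]);e=np.array(c["eye"])
    v,u=np.mgrid[0:420,0:560];z=c["z_map"]
    d=np.stack([(u-K[0,2])/K[0,0]*z,-(v-K[1,2])/K[1,1]*z,-z],-1)
    return d@R.T+e
E
python3 - <<'E'
from h import *
s=sense();print({k:np.round(v,3).tolist() for k,v in s.items()})
for n in ["scene","top"]:
    c=capture(n);cv2.imwrite(f"pics/{n}0.png",c["image"])
    print(n,np.round(c["mtx"],1).tolist(),np.round(c["eye"],3),np.round(c["attitude"],3).tolist())
    for t in ["cradle","tray","bore","handle","stone_1","gauge","rack","rack_top","reject_box","alcohol","drill_case","mug","pocket"]:
        try:
            m=mark_of(c,t)
            for q in m[:4]:
                print(t,np.round(q["centre"],1),round(q["confidence"],2),np.round(unproj(c,*q["centre"]),3))
        except Exception as ex: print(t,ex)
c=capture("wrist");cv2.imwrite("pics/wrist0.png",c["image"])
print(sense()["time_s"])
E
```

```text
total 12
drwxr-xr-x  3 agent agent 4096 Dec  7 02:52 .
drwxr-xr-x 23 root  root  4096 Dec  7 02:52 ..
drwxr-xr-x  2 agent agent 4096 Dec  7 02:52 pics
{'time_s': 0.0, 'joints': [80.994, 22.091, 0.38, -0.031, -68.411, -14.816], 'joint_velocities': [-0.057, -0.013, 0.006, -0.034, -0.068, 0.019], 'effort': [0.001, -39.067, 18.741, 4.22, 0.011, -0.0], 'tcp_pos': [0.252, 0.571, 0.24], 'ee_rot': [[-0.001, -0.404, -0.915], [-0.002, -0.915, 0.404], [-1.0, 0.002, -0.0]], 'wrist_force': [0.027, -0.786, 0.107], 'moment': [-0.043, -0.003, -0.046], 'gripper_width': 0.997}
scene [[436.9, 0.0, 270.3], [0.0, 436.9, 214.4], [0.0, 0.0, 1.0]] [-0.024  1.007  1.042] [[-0.82, 0.385, -0.423], [-0.572, -0.571, 0.589], [-0.015, 0.725, 0.689]]
cradle [274.2 251.8] 0.68 [0.254 0.611 0.496]
bore [261.8 243.7] 0.57 [0.509 0.312 0.091]
handle [234.  258.9] 0.71 [0.537 0.407 0.096]
stone_1 [254.8 246.1] 0.64 [0.522 0.328 0.088]
stone_1 [261.1 247.1] 0.55 [0.506 0.319 0.085]
gauge [316.2 168.2] 0.65 [ 0.553 -0.076  0.105]
rack [311.  189.1] 0.85 [ 0.565 -0.07   0.008]
rack_top [315.2 171.7] 0.9 [ 0.553 -0.072  0.0
[... 455 characters left out ...]
91.5 249. ] 0.91 [0.497 0.135 0.   ]
bore [227.3 230.2] 0.65 [0.521 0.307 0.087]
handle [186.9 218.5] 0.6 [0.541 0.413 0.097]
stone_1 [224.1 232.6] 0.47 [0.512 0.313 0.095]
stone_1 [225.7 224.5] 0.42 [0.533 0.311 0.097]
gauge [378.8 226.5] 0.54 [ 0.554 -0.078  0.13 ]
gauge [382.8 195.4] 0.24 [ 0.664 -0.108  0.033]
rack [367.8 233.8] 0.79 [ 0.556 -0.075  0.01 ]
rack_top [374.3 224.6] 0.77 [ 0.562 -0.071  0.109]
reject_box [418.1 265.9] 0.6 [ 0.479 -0.218  0.004]
alcohol [341.5 185.9] 0.77 [0.673 0.012 0.063]
alcohol [224.6 231.9] 0.58 [0.515 0.312 0.092]
alcohol [152.  208.5] 0.27 [0.563 0.513 0.082]
mug [152.4 205.7] 0.74 [0.571 0.513 0.08 ]
pocket [228.4 232.3] 0.58 [0.52  0.307 0.06 ]
1.45
```

```bash
python3 - <<'E'
import cv2,numpy as np
a=cv2.imread("pics/top0.png");b=cv2.imread("pics/scene0.png")
cv2.imwrite("pics/top0c.png",cv2.resize(a[150:330,110:480],None,fx=2.1,fy=2.1,interpolation=cv2.INTER_CUBIC))
cv2.imwrite("pics/scene0c.png",cv2.resize(b[120:360,130:450],None,fx=2.4,fy=2.4,interpolation=cv2.INTER_CUBIC))
E
```

```text
(no output)
```

View pics/top0c.png

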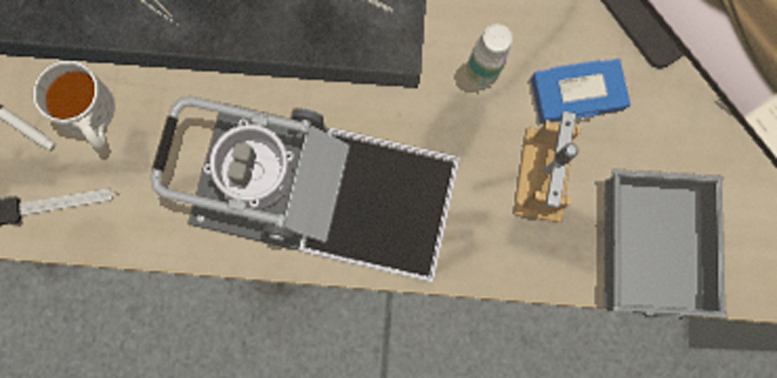

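View pics/scene0c.png

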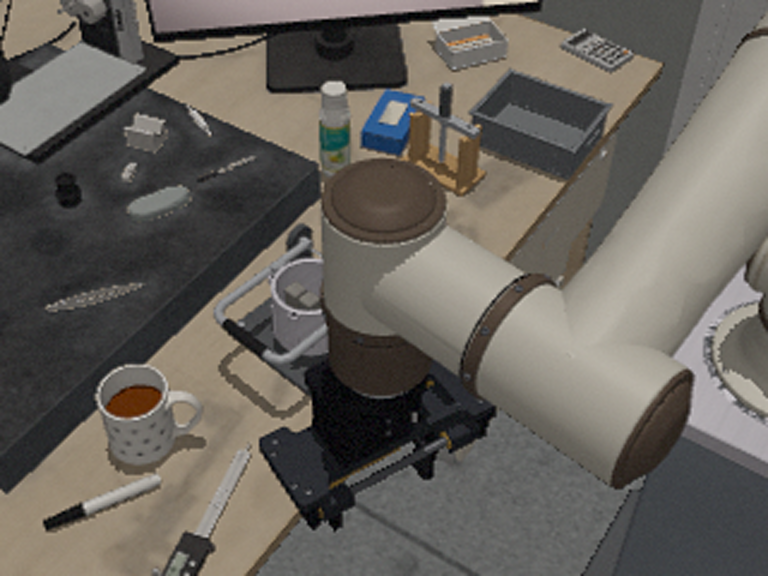

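View pics/top0.png

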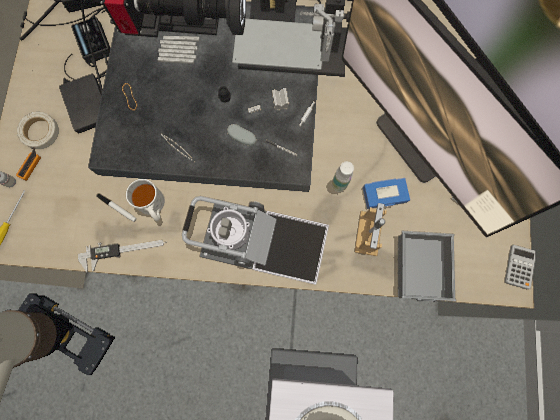

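View pics/scene0.png

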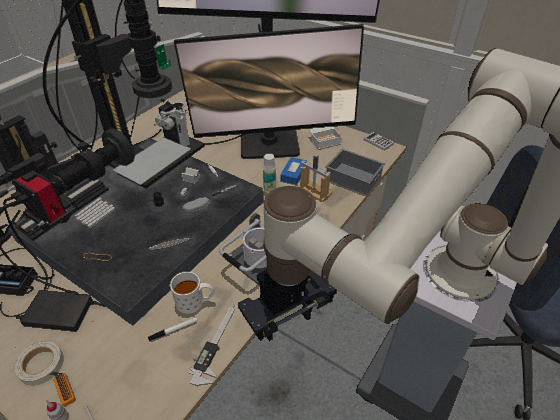

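The top view shows the cradle, with the handle at about (187,218) px and stones in the shell at about (225,228). The rack with the gauge is at (375,225) and the reject box at (425,265). Next I'll measure the geometry from the depth data.

```bash
python3 - <<'E'
from h import *
c=capture("top");P=cloud(c);img=c["image"].astype(int)
x,y,z=P[...,0],P[...,1],P[...,2]
g=img.sum(-1)
# tray floor: dark, z<0.02, region
m=(g<170)&(z<0.012)&(x>0.38)&(x<0.65)&(y>0.0)&(y<0.26)
n,l,st,ce=cv2.connectedComponentsWithStats(m.astype(np.uint8));i=1+np.argmax(st[1:,4]);mm=l==i
pts=P[mm];print(mm.sum(),pts.mean(0),pts[:,2].mean());r=cv2.minAreaRect((pts[:,:2]*1000).astype(np.float32));print("tray dark",r)
# handle
m=(z>0.08)&(z<0.115)&(y>0.385)&(y<0.45)&(x>0.45)&(x<0.62)
pts=P[m];print("handle",m.sum(),pts.mean(0));
d=pts[:,:2]-pts[:,:2].mean(0);u,s,vt=np.linalg.svd(d);print(s,vt[0])
dark=m&(g<200);pts=P[dark];print("dark",dark.sum(),pts.mean(0),pts.min(0),pts.max(0));d=pts[:,:2]-pts[:,:2].mean(0);u,s,vt=np.linalg.svd(d);print(vt[0])
# shell rim
m=(z>0.09)&(z<0.107)&(y>0.24)&(y<0.385)
pts=P[m];print("rim",m.sum(),pts.mean(0),pts.min(0),pts.max(0))
# gauge
m=(z>0.094)&(z<0.112)&(y>-0.12)&(y<-0.03)&(x>.45)&(x<.64);pts=P[m];print("bar",m.sum(),pts.mean(0),cv2.minAreaRect((pts[:,:2]*1000).astype(np.float32)))
m=(z>0.115)&(z<0.17)&(y>-0.12)&(y<-0.03)&(x>.45)&(x<.64);pts=P[m];print("grip",m.sum(),pts.mean(0),pts.max(0),pts.min(0))
m=(z>0.05)&(z<0.068)&(y>-0.32)&(y<-0.1)&(x>.35)&(x<.58);pts=P[m];print("box",m.sum(),pts.mean(0),cv2.minAreaRect((pts[:,:2]*1000).astype(np.float32)))
for t in ["cradle","reject_box","rack"]: print(t,look_for(c,t)[:2])
E
```

```text
1952 [0.49366848 0.12624265 0.00361406] 0.0036140579198207417
tray dark ((502.4617004394531, 137.59954833984375), (164.33419799804688, 154.009521484375), 81.3270492553711)
handle 300 [0.53586206 0.40715041 0.09511603]
[0.68398309 0.14544403] [-0.99834357  0.05753355]
dark 116 [0.54229483 0.40942687 0.09574287] [0.50952197 0.40122468 0.08772412] [0.5754796  0.420345   0.10107168]
[-0.99003748  0.14080407]
rim 4299 [0.79329819 0.30970018 0.09458224] [0.43782413 0.24005438 0.09000091] [1.20994287 0.38492762 0.10699986]
bar 300 [ 0.56159151 -0.07753535  0.10251416] ((563.772216796875, -76.53781127929688), (44.105316162109375, 120.47683715820312), 84.20692443847656)
grip 73 [ 0.56131085 -0.07688911  0.14470562] [ 0.57139297 -0.07008838  0.15906966] [ 0.55470902 -0.08661887  0.11806556]
box 794 [ 0.47721835 -0.23208672  0.05898716] ((477.2481689453125, -226.23867797851562), (178.35897827148438, 140.73390197753906), 1.261178970336914)
cradle [{'box': [184.3, 193.5, 329.9, 282.7], 'confidence': 0.55}]
reject_box [{'box': [397.0, 231.9, 457.8, 299.1], 'confidence': 0.97}]
rack [{'box': [355.5, 208.7, 386.6, 254.1], 'confidence': 0.57}]
```

```bash
python3 -m creep '[[0.5,30,-16,0,0.05],[0.5,70,-38,-10,0.12],[0.5,110,-60,-20,0.2],[0.5,150,-82,-30,0.267],[0.5,190,-104,-40,0.267],[0.5,230,-126,-50,0.267],[0.5,265,-146,-50,0.267],[0.5,290,-161,-50,0.267]]'
```

```text
time_s: 2.45
tcp_pos: [0.5445, 0.4089, 0.1908]
ee_rot: [[-0.001, -0.15, -0.989], [-0.001, -0.989, 0.15], [-1.0, 0.001, 0.0]]
wrist_force: [0.1, 0.1, -0.1]
gripper_width: 0.509
```

```bash
python3 - <<'E'
from h import *
c=capture("wrist");cv2.imwrite("pics/w1.png",c["image"])
print(np.round(c["mtx"],1).tolist(),np.round(c["eye"],3),np.round(c["attitude"],2).tolist())
P=cloud(c)
s=sense();print(s["tcp_pos"],np.round(s["ee_rot"],3),s["wrist_force"],s["gripper_width"])
for t in ["handle","stone_1","bore","pocket"]:
  for q in mark_of(c,t)[:4]: print(t,np.round(q["centre"]),round(q["confidence"],2),np.round(unproj(c,*q["centre"]),3))
E
```

```text
[[292.9, 0.0, 281.6], [0.0, 292.9, 210.4], [0.0, 0.0, 1.0]] [0.625 0.397 0.335] [[-0.15, 0.94, 0.29], [-0.99, -0.14, -0.04], [0.0, -0.3, 0.95]]
[0.54735333 0.40696916 0.19084435] [[ 0.001 -0.153 -0.988]
 [-0.001 -0.988  0.153]
 [-1.     0.001 -0.001]] [ 1.71685643 -0.01430509  0.34781658] 0.5037526909948387
handle [278. 217.] 0.86 [0.546 0.412 0.098]
stone_1 [380. 196.] 0.71 [0.55  0.324 0.092]
bore [394. 211.] 0.87 [0.536 0.313 0.094]
pocket [376. 199.] 0.96 [0.547 0.327 0.09 ]
```

View pics/w1.png

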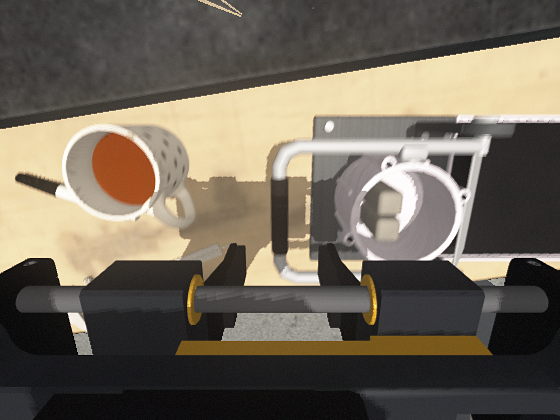

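The wrist view shows the handle bar at (280,217), centred between the fingers. Lowering onto it.

```bash
python3 -m creep '[[0.5,-1,3,-15,0],[0.5,-1,3,-30,0],[0.5,-1,3,-45,0],[0.5,-1,3,-60,0],[0.5,-1,3,-75,0],[0.5,-1,3,-88,0],[0.5,-1,3,-98,0],[0.5,-1,3,-100,0]]'; python3 -m creep '[[0,0,0,0,0],[0,0,0,0,0],[0,0,0,0,0],[0,0,0,0,0],[0,0,0,0,0],[0,0,0,0,0],[0,0,0,0,0],[0,0,0,0,0]]'
```

```text
time_s: 3.5
tcp_pos: [0.5404, 0.4134, 0.0895]
ee_rot: [[-0.002, -0.148, -0.989], [-0.002, -0.989, 0.148], [-1.0, 0.002, 0.002]]
wrist_force: [1.2, -0.0, -0.8]
gripper_width: 0.501
time_s: 4.3
tcp_pos: [0.5404, 0.4124, 0.0901]
ee_rot: [[-0.003, -0.148, -0.989], [-0.004, -0.989, 0.148], [-1.0, 0.004, 0.002]]
wrist_force: [-0.5, -5.2, 5.6]
gripper_width: 0.158
```

```bash
python3 -m creep '[[0,0,0,8,0],[0,0,-1,16,0],[0,0,-2,24,0],[0,0,-3,33,0],[0,-1,-5,41,0],[0,-1,-7,49,0],[0,-1,-10,56,0],[0,-2,-13,64,0]]'; python3 -c "
import numpy as np
b=np.array([.5404,.4124,.0901]);from h import *;p=sense()['tcp_pos'];print(p,sense()['wrist_force'])
y=np.array([.148,.989]);hg=b[:2]-.164*y;d=p[:2]-hg;print(np.arctan2(p[2]-.09,d@y),np.hypot(p[2]-.09,d@y))"
```

```text
time_s: 5.1
tcp_pos: [0.5385, 0.4002, 0.155]
ee_rot: [[-0.002, -0.148, -0.989], [-0.002, -0.989, 0.148], [-1.0, 0.002, 0.001]]
wrist_force: [3.3, 2.9, -7.5]
gripper_width: 0.16
[0.5384768  0.4001633  0.15496773] [ 3.34424539  2.92482666 -7.53679532]
0.4048296833204641 0.16495039875081882
```

```bash
python3 -m creep '[[0,-1,-7,15,0],[0,-2,-15,29,0],[0,-4,-25,42,0],[0,-5,-36,54,0],[0,-7,-49,65,0],[0,-9,-62,74,0],[0,-11,-76,82,0],[0,-14,-91,89,0]]'; python3 -c "
import numpy as np
b=np.array([.5404,.4124,.0901]);from h import *;p=sense()['tcp_pos'];print(p,sense()['wrist_force'])
y=np.array([.148,.989]);hg=b[:2]-.164*y;d=p[:2]-hg;print(np.arctan2(p[2]-.09,d@y),np.hypot(p[2]-.09,d@y))"
```

```text
time_s: 5.9
tcp_pos: [0.5254, 0.3128, 0.2494]
ee_rot: [[0.007, -0.146, -0.989], [0.01, -0.989, 0.146], [-1.0, -0.011, -0.005]]
wrist_force: [0.1, 10.6, 2.2]
gripper_width: 0.161
[0.52537426 0.31278404 0.24938979] [ 0.10862404 10.6231339   2.21541071]
1.1929744315777366 0.17148453187241516
```

```bash
python3 -m creep '[[0,-3,-19,-2,0],[0,-5,-35,1,0],[0,-8,-51,3,0],[0,-10,-67,3,0],[0,-12,-83,2,0],[0,-15,-99,-1,0],[0,-17,-115,-5,0],[0,-19,-130,-11,0]]'; python3 -c "
import numpy as np
b=np.array([.5404,.4124,.0901]);from h import *;p=sense()['tcp_pos'];print(p,sense()['wrist_force'])
y=np.array([.148,.989]);hg=b[:2]-.164*y;d=p[:2]-hg;print(np.arctan2(p[2]-.09,d@y),np.hypot(p[2]-.09,d@y))"
```

```text
time_s: 6.7
tcp_pos: [0.5063, 0.1834, 0.2432]
ee_rot: [[0.012, -0.144, -0.989], [0.015, -0.989, 0.144], [-1.0, -0.017, -0.01]]
wrist_force: [-3.3, 6.8, 3.9]
gripper_width: 0.162
[0.50633617 0.18336295 0.24315677] [-3.32124685  6.79529062  3.94676583]
1.9862109439444682 0.1673937678203197
```

```bash
python3 -m creep '[[0,-1,-9,-6,0],[0,-3,-18,-12,0],[0,-4,-26,-18,0],[0,-5,-34,-24,0],[0,-6,-40,-28,0],[0,-6,-43,-31,0],[0,-6,-43,-31,0],[0,-6,-43,-31,0]]'; python3 -c "
import numpy as np
b=np.array([.5404,.4124,.0901]);from h import *;p=sense()['tcp_pos'];print(p,sense()['wrist_force'])
y=np.array([.148,.989]);hg=b[:2]-.164*y;d=p[:2]-hg;print(np.arctan2(p[2]-.09,d@y),np.hypot(p[2]-.09,d@y))
for n in ['top','scene','wrist']:
  c=capture(n);im=c['image'];cv2.imwrite('pics/%s2.png'%n,im)
  for q in mark_of(c,'stone_1')[:5]: print(n,np.round(q['centre']),round(q['confidence'],2),np.round(unproj(c,*q['centre']),3))
  if n=='top': cv2.imwrite('pics/top2c.png',cv2.resize(im[150:330,110:480],None,fx=2.1,fy=2.1,interpolation=cv2.INTER_CUBIC))
"
```

```text
time_s: 7.5
tcp_pos: [0.4998, 0.14, 0.2143]
ee_rot: [[0.013, -0.144, -0.99], [0.015, -0.989, 0.144], [-1.0, -0.017, -0.011]]
wrist_force: [-4.6, 2.3, 5.2]
gripper_width: 0.162
[0.49981817 0.1400102  0.21432664] [-4.63735249  2.29586434  5.15729242]
2.3013919422646105 0.16693135210870674
top [285. 248.] 0.57 [0.491 0.153 0.059]
scene [296. 229.] 0.57 [0.483 0.163 0.044]
scene [312. 187.] 0.32 [ 0.567 -0.08   0.011]
wrist [268. 204.] 0.81 [0.499 0.157 0.063]
wrist [270. 186.] 0.74 [0.549 0.139 0.214]
```

View pics/top2c.png

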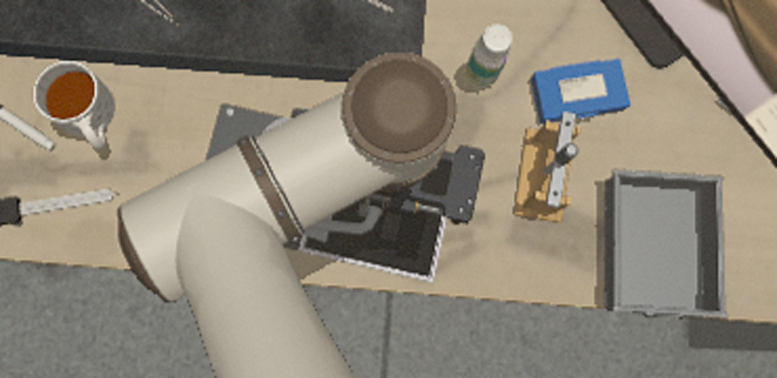

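View pics/wrist2.png

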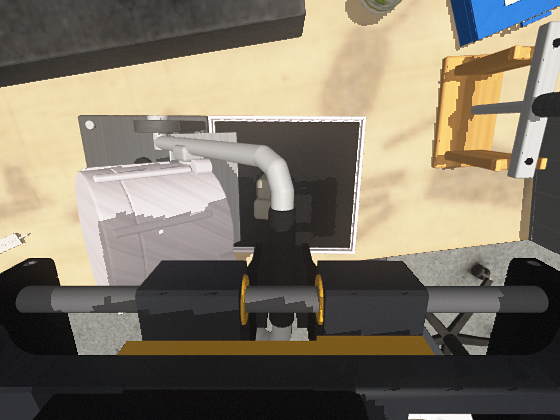

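View pics/scene2.png

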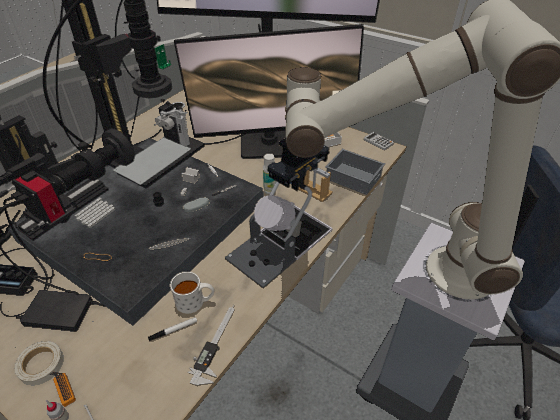

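```bash
python3 -c "
import cv2
a=cv2.imread('pics/wrist2.png');b=cv2.imread('pics/scene2.png')
cv2.imwrite('pics/w2c.png',cv2.resize(a[140:270,200:370],None,fx=4.5,fy=4.5,interpolation=cv2.INTER_CUBIC))
cv2.imwrite('pics/s2c.png',cv2.resize(b[170:290,220:350],None,fx=5,fy=5,interpolation=cv2.INTER_CUBIC))
"
```

```text
(no output)
```

View pics/w2c.png

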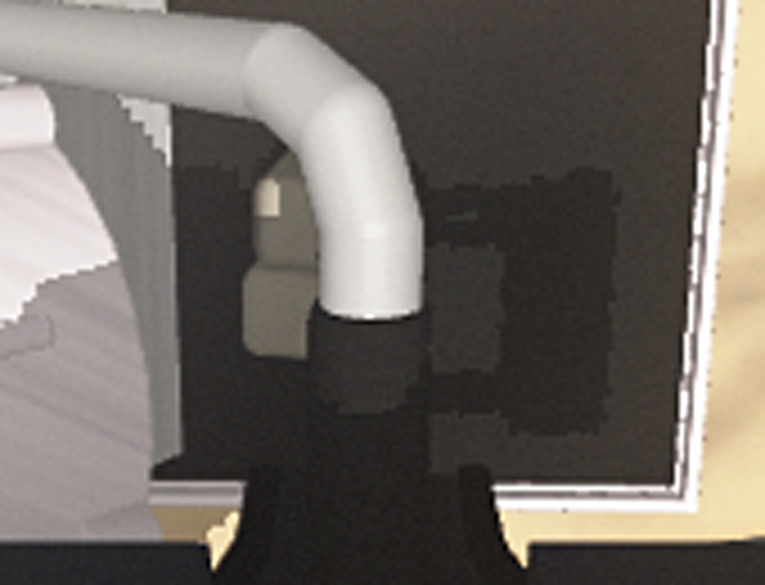

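View pics/s2c.png

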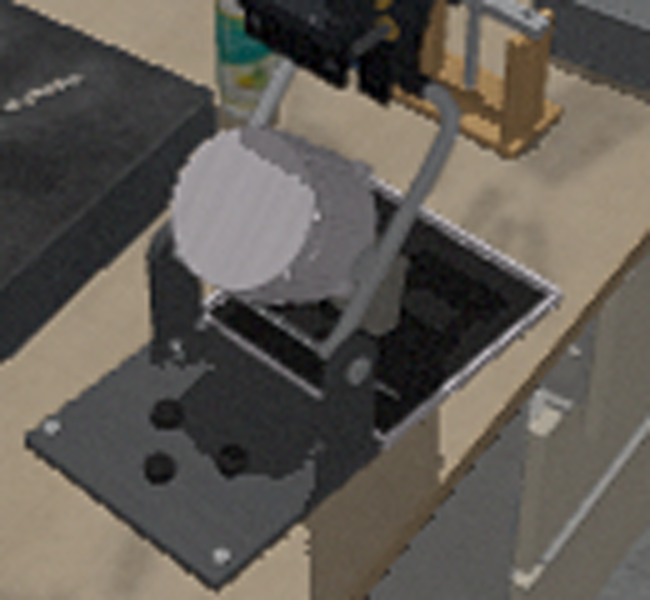

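```bash
python3 -m creep '[[0,0,-2,-3,0],[0,-1,-4,-5,0],[0,-1,-4,-5,0],[0,-1,-4,-5,0],[0,0,5,2,0],[0,0,5,2,0],[0,-1,-4,-5,0],[0,-1,-4,-5,0]]'; python3 -c "
import numpy as np
b=np.array([.5404,.4124,.0901]);from h import *;p=sense()['tcp_pos'];print(p,sense()['wrist_force'])
y=np.array([.148,.989]);hg=b[:2]-.164*y;d=p[:2]-hg;print(np.arctan2(p[2]-.09,d@y),np.hypot(p[2]-.09,d@y))
for n in ['wrist']:
  c=capture(n);im=c['image'];cv2.imwrite('pics/%s3.png'%n,im)
  for q in mark_of(c,'stone_1')[:5]: print(n,np.round(q['centre']),round(q['confidence'],2),np.round(unproj(c,*q['centre']),3))
"
```

```text
time_s: 8.6
tcp_pos: [0.4993, 0.1359, 0.21]
ee_rot: [[0.014, -0.144, -0.99], [0.015, -0.989, 0.144], [-1.0, -0.017, -0.012]]
wrist_force: [0.0, 2.6, 3.7]
gripper_width: 0.16
[0.49926632 0.1359236  0.20995178] [2.23856864e-03 2.58288884e+00 3.73297859e+00]
2.3373708332717706 0.16653237658362505
wrist [272. 186.] 0.57 [0.549 0.134 0.211]
wrist [266. 207.] 0.55 [0.498 0.155 0.062]
```

View pics/wrist3.png

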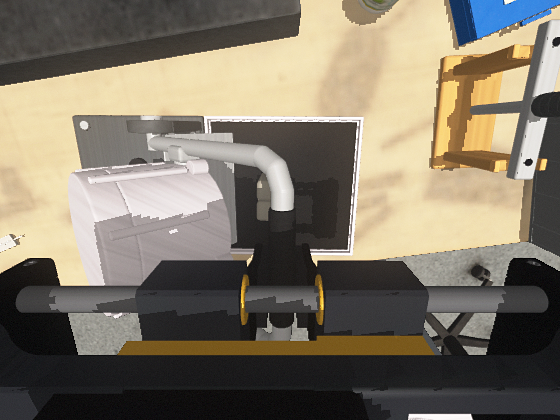

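```bash
python3 -m creep '[[0,2,17,14,0],[0,4,31,23,0],[0,6,46,31,0],[0,9,61,37,0],[0,11,77,42,0],[0,14,93,44,0],[0,16,109,45,0],[0,19,126,45,0]]'; python3 -c "
import numpy as np
b=np.array([.5404,.4124,.0901]);from h import *;p=sense()['tcp_pos'];print(p,sense()['wrist_force'])
y=np.array([.148,.989]);hg=b[:2]-.164*y;d=p[:2]-hg;t=np.arctan2(p[2]-.09,d@y);print(t,np.hypot(p[2]-.09,d@y))
for k in range(1,9):
  a=t-k*.1;q=np.r_[hg+.1645*np.cos(a)*y,.09+.1645*np.sin(a)]-p;print(np.round(q*1000))
"
```

```text
time_s: 9.5
tcp_pos: [0.518, 0.26, 0.2559]
ee_rot: [[0.013, -0.144, -0.99], [0.009, -0.99, 0.144], [-1.0, -0.011, -0.011]]
wrist_force: [0.2, -3.9, 1.9]
gripper_width: 0.164
[0.51803418 0.25998225 0.25591975] [ 0.19688443 -3.9117374   1.92039119]
1.5108824797655465 0.16621799651430516
[ 2. 16. -4.]
[ 4. 32. -7.]
[  7.  48. -12.]
[  9.  62. -19.]
[ 11.  77. -27.]
[ 13.  90. -36.]
[ 15. 102. -47.]
[ 17. 114. -59.]
```

```bash
python3 -m creep '[[0,2,16,-2,0],[0,4,32,-5,0],[0,7,48,-11,0],[0,9,62,-18,0],[0,11,77,-26,0],[0,13,90,-35,0],[0,15,102,-46,0],[0,17,114,-58,0]]'; python3 -c "
import numpy as np
b=np.array([.5404,.4124,.0901]);from h import *;p=sense()['tcp_pos'];print(p,sense()['wrist_force'])
y=np.array([.148,.989]);hg=b[:2]-.164*y;d=p[:2]-hg;t=np.arctan2(p[2]-.09,d@y);print(t,np.hypot(p[2]-.09,d@y))
for k in range(1,9):
  a=t-k*.09;q=np.r_[hg+.1645*np.cos(a)*y,.09+.1645*np.sin(a)]-p;print(np.round(q*1000))
"
```

```text
time_s: 10.3
tcp_pos: [0.5352, 0.3746, 0.1964]
ee_rot: [[0.012, -0.144, -0.99], [0.008, -0.99, 0.144], [-1.0, -0.01, -0.011]]
wrist_force: [5.0, -6.0, 0.4]
gripper_width: 0.163
[0.53518465 0.3745933  0.19639502] [ 4.95718338 -6.02395529  0.36356096]
0.701857754953437 0.16479064633029478
[  1.   9. -12.]
[  2.  17. -24.]
[  3.  23. -38.]
[  4.  29. -51.]
[  5.  33. -65.]
[  5.  36. -80.]
[  5.  38. -95.]
[   5.   38. -109.]
```

```bash
python3 -m creep '[[0,1,9,-12,0],[0,2,17,-24,0],[0,3,23,-38,0],[0,4,29,-51,0],[0,5,33,-65,0],[0,5,36,-80,0],[0,5,37,-93,0],[0,5,38,-106,0]]';python3 -m creep '[[0,0,0,-2,0],[0,0,0,-3,0],[0,0,0,-4,0],[0,0,0,-5,0],[0,0,0,-5,0],[0,0,0,-5,0],[0,0,0,-5,0],[0,0,0,-5,0]]'; python3 -c "
from h import *
print(sense()['wrist_force'])
for n in ['top','wrist','scene']:
  c=capture(n);im=c['image'];cv2.imwrite('pics/%s4.png'%n,im)
  for q in mark_of(c,'stone_1')[:5]: print(n,np.round(q['centre']),round(q['confidence'],2),np.round(unproj(c,*q['centre']),3))
  if n=='top': cv2.imwrite('pics/top4c.png',cv2.resize(im[150:330,110:480],None,fx=2.1,fy=2.1,interpolation=cv2.INTER_CUBIC))
"
```

```text
time_s: 11.1
tcp_pos: [0.5406, 0.4123, 0.0895]
ee_rot: [[0.012, -0.144, -0.99], [0.007, -0.99, 0.144], [-1.0, -0.009, -0.011]]
wrist_force: [-2.5, -6.9, 33.8]
gripper_width: 0.158
time_s: 11.9
tcp_pos: [0.5407, 0.4124, 0.0886]
ee_rot: [[0.014, -0.143, -0.99], [0.008, -0.99, 0.143], [-1.0, -0.01, -0.013]]
wrist_force: [-4.0, -8.0, 19.3]
gripper_width: 0.159
[-4.01355896 -7.96078693 19.30405965]
top [287. 241.] 0.6 [0.509 0.149 0.059]
scene [290. 229.] 0.63 [0.507 0.158 0.027]
scene [296. 227.] 0.58 [0.483 0.163 0.054]
```

View pics/top4c.png

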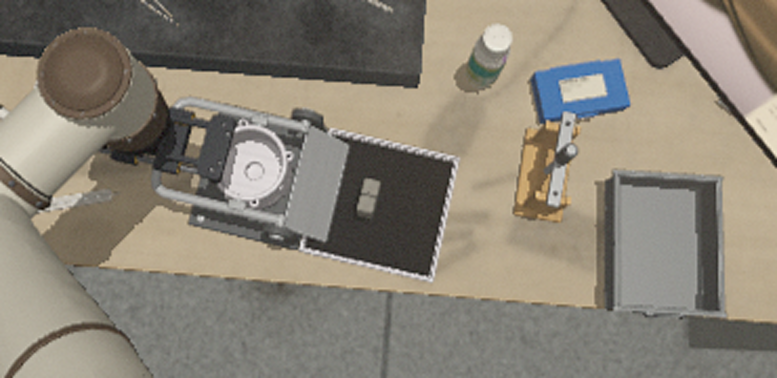

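View pics/wrist4.png

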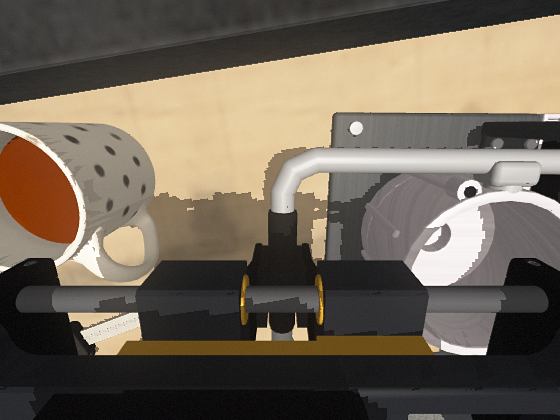

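The shell is upright and empty. In the top view two stones stand in the tray at (285,238) px. Releasing and lifting.

```bash
python3 -m creep '[[0.45,0,0,0,0],[0.45,0,0,0,0],[0.45,0,0,0,0],[0.45,0,0,0,0],[0.45,0,0,10,0],[0.45,0,0,30,0],[0.45,0,0,60,0],[0.45,0,0,95,0]]';python3 -m creep '[[0.45,-2,-20,20,0],[0.45,-4,-60,40,0],[0.45,-6,-100,60,0],[0.45,-8,-145,70,0],[0.45,-8,-190,70,0],[0.45,-8,-235,70,0],[0.45,-8,-280,70,0],[0.45,-8,-290,70,0]]'; python3 -c "
from h import *
s=sense();print(s['tcp_pos'],s['wrist_force'],s['joints'])
for n in ['top','wrist','scene']:
  c=capture(n);im=c['image'];cv2.imwrite('pics/%s5.png'%n,im);P=cloud(c)
  for t in ['stone_1','handle','bore','pocket','gauge','rack_top']:
   for q in mark_of(c,t)[:5]: print(n,t,np.round(q['centre']),round(q['confidence'],2),np.round(unproj(c,*q['centre']),3))
"
```

```text
time_s: 13.0
tcp_pos: [0.5402, 0.4121, 0.1837]
ee_rot: [[0.012, -0.143, -0.99], [0.006, -0.99, 0.143], [-1.0, -0.008, -0.011]]
wrist_force: [0.3, 1.1, 0.2]
gripper_width: 0.453
time_s: 13.8
tcp_pos: [0.5316, 0.1187, 0.2546]
ee_rot: [[0.013, -0.147, -0.989], [0.006, -0.989, 0.147], [-1.0, -0.008, -0.012]]
wrist_force: [-0.3, -0.3, -0.1]
gripper_width: 0.45
[0.5315779  0.11865414 0.25457147] [-0.29716688 -0.33294827 -0.09256011] [ 2.96656239e+01  1.32837125e+01 -1.02605346e+01  4.28536045e-02
 -6.56391072e+01  5.18746539e+01]
top stone_1 [287. 240.] 0.48 [0.512 0.148 0.058]
top stone_1 [383. 194.] 0.46 [ 0.668 -0.109  0.035]
top stone_1 [284. 248.] 0.4 [0.49  0.155 0.062]
top stone_1 [372. 230.] 0.29 [ 0.559 -0.077  0.05 ]
top gauge [380. 226.] 0.66 [ 0.554 -0.081  0.132]
top gauge [373. 229.] 0.22 [ 0.552 -0.07   0.101]
top rack_top [376. 226.] 0.9 [ 0.558 -0.072  0.121]
wrist stone_1 [261. 223.] 0.86 [0.499 0.155 0.062]
wrist stone_1 [265. 204.] 0.73 [0.522 0.147 0.061]
wrist handle [ 26. 228.] 0.72 [0.541 0.408 0.098]
wrist handle [431. 144.] 0.53 [ 0.558 -0.071  0.011]
wrist bore [437. 138.] 0.61 [ 0.566 -0.075  0.02 ]
wrist pocket [150. 210.] 0.64 [0.526 0.305 0.025]
wrist gauge [475. 144.] 0.95 [ 0.564 -0.071  0.102]
scene stone_1 [295. 229.] 0.49 [0.485 0.163 0.043]
scene stone_1 [290. 230.] 0.44 [0.504 0.164 0.028]
scene handle [233. 263.] 0.59 [0.533 0.417 0.092]
scene handle [354. 180.] 0.51 [ 0.443 -0.162  0.043]
scene handle [266. 190.] 0.21 [0.692 0.031 0.014]
scene handle [294. 174.] 0.21 [ 0.649 -0.087  0.027]
scene bore [261. 245.] 0.83 [0.539 0.277 0.036]
scene pocket [259. 255.] 0.84 [0.496 0.344 0.079]
scene gauge [316. 167.] 0.67 [ 0.553 -0.075  0.109]
scene rack_top [317. 172.] 0.73 [ 0.546 -0.072  0.093]
scene rack_top [292. 175.] 0.69 [ 0.652 -0.077  0.032]
scene rack_top [317. 169.] 0.47 [ 0.548 -0.075  0.103]
```

View pics/wrist5.png

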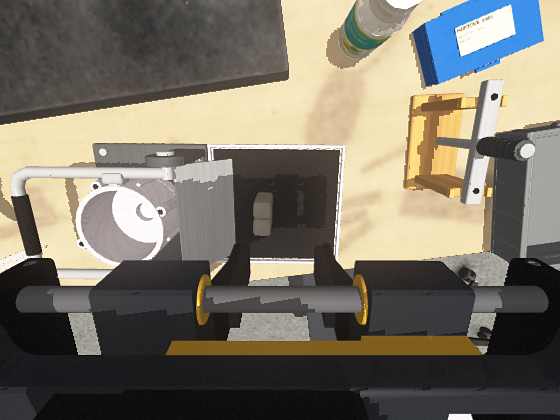

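View pics/top5.png

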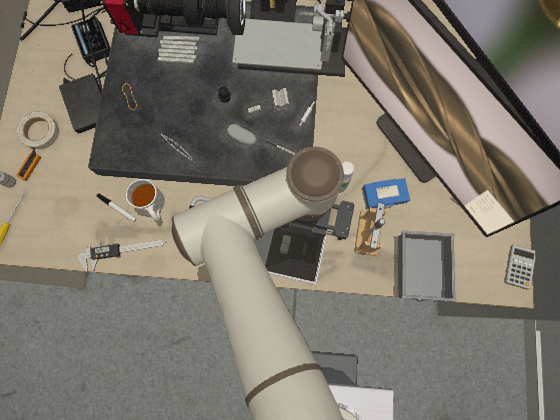

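```bash
python3 -c "
from h import *
c=capture('wrist');P=cloud(c);x,y,z=P[...,0],P[...,1],P[...,2]
def rect(m,t):
  p=P[m]
  print(t,m.sum(),np.round(p.mean(0),4),cv2.minAreaRect((p[:,:2]*1000).astype(np.float32)), 'z',np.round([p[:,2].min(),p[:,2].max()],3))
R=(x>.48)&(x<.65)&(y<-.04)&(y>-.12)
rect(R&(z>.098)&(z<.11),'bar')
rect(R&(z>.147)&(z<.165),'griptop')
rect(R&(z>.112)&(z<.165),'grip')
rect((z>.08)&(z<.096)&(x>.48)&(x<.65)&(y<-.04)&(y>-.12),'ledges')
m=(z>.094)&(z<.104)&(x>.46)&(x<.59)&(y>.25)&(y<.36)
p=P[m];cc,r=cv2.minEnclosingCircle((p[:,:2]*1000).astype(np.float32));print('rim',m.sum(),cc,r,p.mean(0))
# algebraic circle on outer..
rect((z>.045)&(z<.075)&(x>.46)&(x<.56)&(y>.1)&(y<.19),'stones')
m=(z<.022)&(x>.48)&(x<.57)&(y>.26)&(y<.35);p=P[m];print('pocket floor',m.sum(),p.mean(0) if m.any() else '')
"
```

```text
bar 2301 [ 0.5662 -0.0767  0.1037] ((562.4273681640625, -75.50514221191406), (43.53314208984375, 120.21769714355469), 84.11275482177734) z [0.098 0.11 ]
griptop 499 [ 0.563  -0.0755  0.1545] ((562.1459350585938, -77.3027114868164), (17.205989837646484, 17.724855422973633), 87.09469604492188) z [0.147 0.16 ]
grip 1064 [ 0.5635 -0.0736  0.1417] ((562.3662109375, -77.47967529296875), (17.983999252319336, 17.951539993286133), 8.426523208618164) z [0.112 0.16 ]
ledges 625 [ 0.5635 -0.0667  0.0908] ((563.5778198242188, -74.66636657714844), (42.318702697753906, 118.14246368408203), 84.72796630859375) z [0.08  0.096]
rim 2609 (529.1785278320312, 306.397216796875) 78.6185302734375 [0.54620973 0.30321758 0.09746759]
stones 647 [0.5061 0.1538 0.06  ] ((503.76312255859375, 154.52178955078125), (21.615619659423828, 43.52888488769531), 79.7410659790039) z [0.045 0.064]
pocket floor 33 [0.53699638 0.27479049 0.01276136]
```

```bash
python3 -m creep '[[0.45,5,-25,0,0],[0.45,10,-55,0,0],[0.45,15,-90,-10,0],[0.45,20,-125,-20,0],[0.45,25,-155,-30,0],[0.45,28,-180,-40,0],[0.45,30,-192,-50,0],[0.45,30,-196,-55,0]]'; python3 -c "
from h import *
s=sense();print(s['tcp_pos'],s['ee_rot'][:,0])
c=capture('wrist');P=cloud(c);x,y,z=P[...,0],P[...,1],P[...,2];cv2.imwrite('pics/w6.png',c['image'])
m=(x>.5)&(x<.6)&(y<-.04)&(y>-.12)&(z>.147)&(z<.165)
p=P[m];print(m.sum(),p.mean(0),cv2.minAreaRect((p[:,:2]*1000).astype(np.float32)))
"
```

```text
time_s: 15.7
tcp_pos: [0.5618, -0.0749, 0.1975]
ee_rot: [[0.011, -0.145, -0.989], [0.006, -0.989, 0.145], [-1.0, -0.008, -0.01]]
wrist_force: [0.4, 0.3, -0.0]
gripper_width: 0.454
[ 0.56184054 -0.07489016  0.19747675] [ 0.0107229   0.0062674  -0.99992287]
542 [ 0.56402708 -0.0789347   0.15518004] ((562.5546264648438, -78.47061920166016), (17.016162872314453, 17.657238006591797), 37.84296417236328)
```

View pics/w6.png

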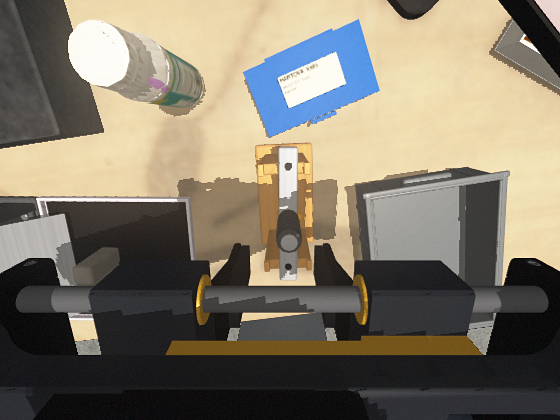

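The gauge grip shows at (289,240) px between the fingers, about 3 mm off in y. Going down and closing.

```bash
python3 -m creep '[[0.45,1,-3,-5,0],[0.45,1,-3,-15,0],[0.45,1,-3,-27,0],[0.45,1,-3,-40,0],[0.45,1,-3,-52,0],[0.45,1,-3,-62,0],[0.45,1,-3,-68,0],[0.45,1,-3,-68,0]]';  python3 -m creep '[[0.35,0,0,0,0],[0.3,0,0,0,0],[0.25,0,0,0,0],[0.2,0,0,0,0],[0.1,0,0,0,0],[0,0,0,0,0],[0,0,0,0,0],[0,0,0,0,0]]'
```

```text
time_s: 16.55
tcp_pos: [0.5619, -0.0776, 0.1278]
ee_rot: [[0.007, -0.145, -0.989], [0.006, -0.989, 0.145], [-1.0, -0.007, -0.006]]
wrist_force: [0.1, 0.5, 1.3]
gripper_width: 0.451
time_s: 17.35
tcp_pos: [0.5621, -0.0778, 0.1283]
ee_rot: [[0.008, -0.144, -0.989], [0.006, -0.989, 0.145], [-1.0, -0.007, -0.007]]
wrist_force: [-0.7, -0.8, 3.3]
gripper_width: 0.201
```

```bash
python3 -m creep '[[0,0,0,8,0],[0,0,0,20,0],[0,0,0,35,0],[0,0,0,52,0],[0,0,0,70,0],[0,0,0,90,0],[0,0,0,110,0],[0,0,0,120,0]]'; python3 -c "
from h import *
print(sense()['tcp_pos'],sense()['wrist_force'])
c=capture('top');P=cloud(c);cv2.imwrite('pics/t7.png',c['image'])
cx,cy,h=.525,.305,.098
N=480;sc=4 # px per mm
mx=np.zeros((N,N),np.float32);my=mx.copy()
for i in range(N):
  for j in range(N):
    u=proj(c,[cx+(N/2-i)/sc/1000,cy+(N/2-j)/sc/1000,h]);mx[i,j],my[i,j]=u
r=cv2.remap(c['image'],mx,my,cv2.INTER_CUBIC);cv2.imwrite('pics/t7r.png',r)
g=cv2.GaussianBlur(cv2.cvtColor(r,cv2.COLOR_BGR2GRAY),(9,9),2)
for lo,hi in((160,176),(184,200)):
  q=cv2.HoughCircles(g,cv2.HOUGH_GRADIENT,1,20,param1=60,param2=20,minRadius=lo,maxRadius=hi)
  if q is not None:
    for a in q[0][:3]: print(lo,a, cx+(N/2-a[1])/sc/1000, cy+(N/2-a[0])/sc/1000)
for n in ['pocket','bore']: 
  for q in mark_of(c,n)[:2]: print(n,q, on_plane(c,*q['centre'],.024 if n=='pocket' else .067))
"
```

```text
time_s: 18.15
tcp_pos: [0.5628, -0.0776, 0.2508]
ee_rot: [[0.012, -0.144, -0.989], [0.006, -0.99, 0.144], [-1.0, -0.008, -0.011]]
wrist_force: [0.4, 1.1, -1.2]
gripper_width: 0.199
[ 0.56280398 -0.07762209  0.25079086] [ 0.39996114  1.09251822 -1.18077218]
160 [242.5 230.5 169. ] 0.527375 0.304375
184 [239.5 229.5 189.5] 0.52762496 0.305125
184 [229.5 249.5 189.4] 0.52262497 0.307625
pocket {'centre': [228.5, 230.6], 'confidence': 0.7} [0.53062538 0.31224618 0.024     ]
bore {'centre': [229.9, 228.7], 'confidence': 0.64} [0.52864727 0.30303974 0.067     ]
```

View pics/t7r.png

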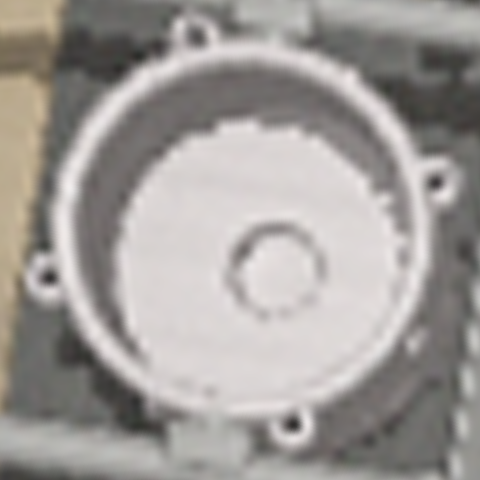

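View pics/t7.png

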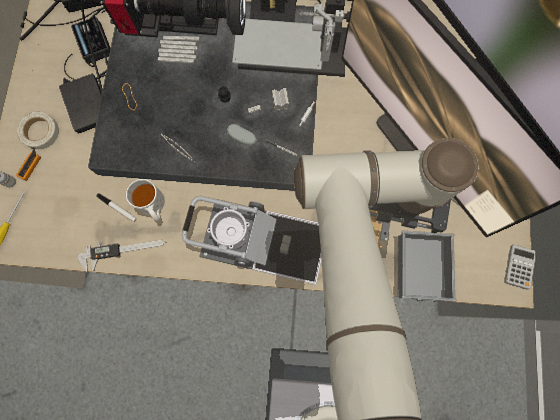

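```bash
python3 -m creep '[[0,-1,15,10,0],[0,-3,40,10,0],[0,-6,70,10,0],[0,-9,105,10,0],[0,-12,140,10,0],[0,-15,175,10,0],[0,-18,205,10,0],[0,-20,225,10,0]]';  python3 -m creep '[[0,-2,20,0,0],[0,-5,50,0,0],[0,-8,80,0,0],[0,-11,110,0,0],[0,-13,135,0,0],[0,-14,150,0,0],[0,-15,156,0,0],[0,-15,157,0,0]]'; python3 -c "
from h import *
s=sense();print(s['tcp_pos'],s['wrist_force'])
for n in ['scene','wrist']:
  c=capture(n);cv2.imwrite('pics/%s8.png'%n,c['image'])
"
```

```text
time_s: 19.1
tcp_pos: [0.541, 0.15, 0.2577]
ee_rot: [[0.007, -0.143, -0.99], [0.006, -0.99, 0.143], [-1.0, -0.007, -0.006]]
wrist_force: [0.7, -0.3, -2.3]
gripper_width: 0.201
time_s: 19.9
tcp_pos: [0.5256, 0.3072, 0.2571]
ee_rot: [[0.006, -0.142, -0.99], [0.005, -0.99, 0.142], [-1.0, -0.006, -0.005]]
wrist_force: [0.7, -0.3, -1.7]
gripper_width: 0.198
[0.52560407 0.30720743 0.25714159] [ 0.71217867 -0.31511585 -1.71490706]
```

View pics/scene8.png

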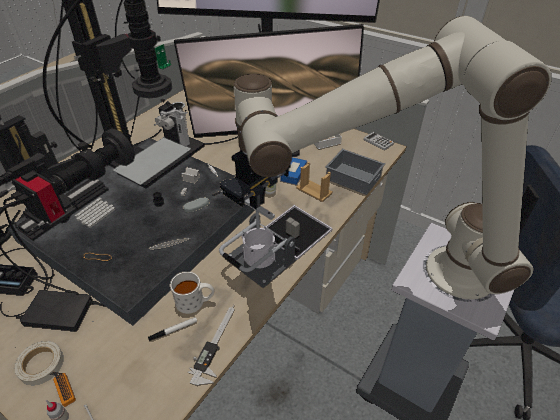

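View pics/wrist8.png

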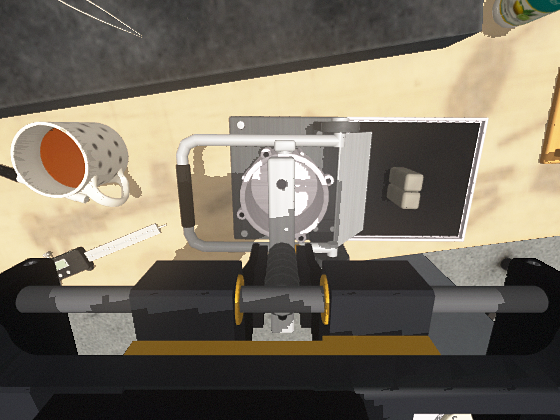

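```bash
python3 -m creep '[[0,2,-2,-5,0],[0,2,-2,-20,0],[0,2,-2,-37,0],[0,2,-2,-54,0],[0,2,-2,-71,0],[0,2,-2,-86,0],[0,2,-2,-95,0],[0,2,-2,-98,0]]'; python3 -m creep '[[0,0,0,-3,0],[0,0,0,-6,0],[0,0,0,-9,0],[0,0,0,-12,0],[0,0,0,-15,0],[0,0,0,-17,0],[0,0,0,-18,0],[0,0,0,-18,0]]'
```

```text
time_s: 20.8
tcp_pos: [0.5277, 0.3031, 0.1584]
ee_rot: [[0.005, -0.144, -0.99], [0.004, -0.99, 0.144], [-1.0, -0.005, -0.004]]
wrist_force: [-0.3, 0.1, -1.9]
gripper_width: 0.2
time_s: 21.6
tcp_pos: [0.5277, 0.3031, 0.1402]
ee_rot: [[0.005, -0.144, -0.99], [0.004, -0.99, 0.144], [-1.0, -0.004, -0.004]]
wrist_force: [0.1, 0.4, -2.0]
gripper_width: 0.2
```

```bash
python3 -m creep '[[0,0,1,-1,0],[0,0,1,-2,0],[0,0,1,-3,0],[0,0,1,-4,0],[0,0,1,-5,0],[0,0,1,-5,0],[0,0,1,-5,0],[0,0,1,-5,0]]'
```

```text
time_s: 22.4
tcp_pos: [0.528, 0.3042, 0.1362]
ee_rot: [[0.006, -0.144, -0.99], [0.004, -0.99, 0.144], [-1.0, -0.005, -0.005]]
wrist_force: [-2.2, -0.4, 5.9]
gripper_width: 0.203
```

Contact force rose from -2 to +6 N, so the rod has bottomed. Holding for 1.6 s.

```bash
python3 -m creep '[[0,0,0,-1,0],[0,0,0,-1,0],[0,0,0,-1,0],[0,0,0,-1,0],[0,0,0,-1,0],[0,0,0,-1,0],[0,0,0,-1,0],[0,0,0,-1,0]]'; python3 -m creep '[[0,0,0,0,0],[0,0,0,0,0],[0,0,0,0,0],[0,0,0,0,0],[0,0,0,0,0],[0,0,0,0,0],[0,0,0,0,0],[0,0,0,0,0]]'; python3 -c "
from h import *
for n in ['top','wrist']:
  c=capture(n);cv2.imwrite('pics/%s9.png'%n,c['image'])
"
```

```text
time_s: 23.2
tcp_pos: [0.5281, 0.3042, 0.1362]
ee_rot: [[0.006, -0.144, -0.99], [0.004, -0.99, 0.144], [-1.0, -0.005, -0.006]]
wrist_force: [-2.4, -1.5, 5.1]
gripper_width: 0.201
time_s: 24.0
tcp_pos: [0.5281, 0.3042, 0.1362]
ee_rot: [[0.006, -0.144, -0.99], [0.004, -0.99, 0.144], [-1.0, -0.005, -0.006]]
wrist_force: [-2.2, -1.0, 4.5]
gripper_width: 0.198
```

View pics/wrist9.png

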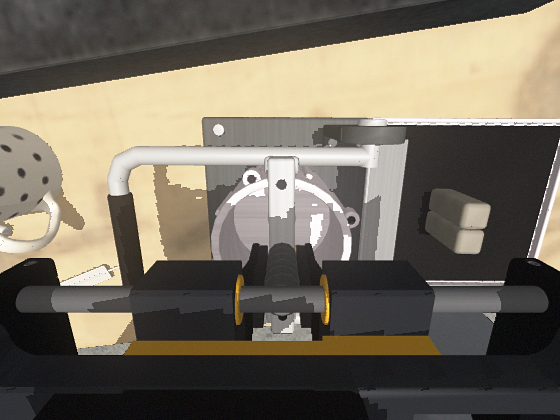

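Bottomed: tip height works out at 23.9 mm against 24 mm expected. Lifting out and returning to the rack.

```bash
python3 -m creep '[[0,0,0,8,0],[0,0,0,20,0],[0,0,0,35,0],[0,0,0,52,0],[0,0,0,70,0],[0,0,0,90,0],[0,0,0,110,0],[0,0,0,122,0]]'; python3 -m creep '[[0,2,-15,0,0],[0,4,-40,0,0],[0,6,-70,0,0],[0,9,-105,0,0],[0,12,-140,0,0],[0,15,-175,0,0],[0,18,-205,0,0],[0,20,-225,0,0]]';  python3 -m creep '[[0,2,-20,0,0],[0,5,-50,0,0],[0,8,-80,0,0],[0,10,-110,0,0],[0,13,-135,0,0],[0,14,-150,0,0],[0,14,-156,0,0],[0,14,-157,0,0]]'; python3 -c "
from h import *
for n in ['top','wrist']:
  c=capture(n);cv2.imwrite('pics/%s10.png'%n,c['image'])
  for q in mark_of(c,'stone_1')[:5]: print(n,np.round(q['centre']),round(q['confidence'],2),np.round(unproj(c,*q['centre']),3))
"
```

```text
time_s: 24.9
tcp_pos: [0.5288, 0.3046, 0.2606]
ee_rot: [[0.009, -0.144, -0.99], [0.007, -0.99, 0.144], [-1.0, -0.008, -0.008]]
wrist_force: [-0.6, -0.5, -2.0]
gripper_width: 0.198
time_s: 25.7
tcp_pos: [0.548, 0.0769, 0.2599]
ee_rot: [[0.008, -0.146, -0.989], [0.006, -0.989, 0.146], [-1.0, -0.007, -0.007]]
wrist_force: [0.5, 0.4, -2.0]
gripper_width: 0.197
time_s: 26.5
tcp_pos: [0.5617, -0.0805, 0.2595]
ee_rot: [[0.007, -0.147, -0.989], [0.006, -0.989, 0.147], [-1.0, -0.007, -0.006]]
wrist_force: [0.2, -0.5, -1.9]
gripper_width: 0.194
top [281. 249.] 0.57 [0.486 0.163 0.061]
top [285. 241.] 0.39 [0.509 0.154 0.06 ]
wrist [125. 260.] 0.83 [0.495 0.145 0.049]
```

View pics/wrist10.png

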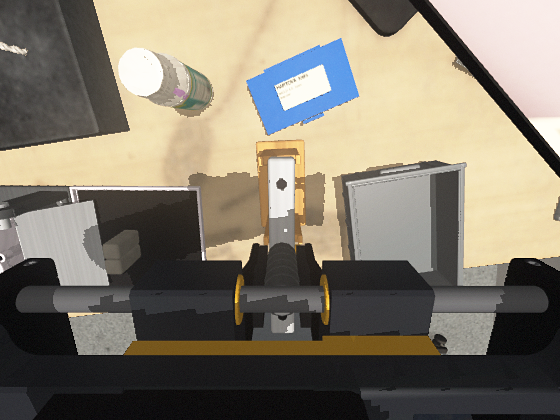

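```bash
python3 -m creep '[[0,0,3,-5,0],[0,0,3,-20,0],[0,0,3,-40,0],[0,0,3,-60,0],[0,0,3,-80,0],[0,0,3,-100,0],[0,0,3,-115,0],[0,0,3,-122,0]]'; python3 -m creep '[[0,0,0,-2,0],[0,0,0,-4,0],[0,0,0,-5,0],[0,0,0,-6,0],[0,0,0,-7,0],[0,0,0,-8,0],[0,0,0,-9,0],[0,0,0,-9,0]]'
```

```text
time_s: 27.5
tcp_pos: [0.561, -0.0755, 0.136]
ee_rot: [[0.004, -0.144, -0.99], [0.006, -0.99, 0.144], [-1.0, -0.007, -0.004]]
wrist_force: [-0.4, 1.1, -2.5]
gripper_width: 0.199
time_s: 28.3
tcp_pos: [0.5612, -0.0755, 0.1282]
ee_rot: [[0.005, -0.143, -0.99], [0.006, -0.99, 0.143], [-1.0, -0.007, -0.004]]
wrist_force: [-3.4, 1.1, 5.4]
gripper_width: 0.197
```

Resting at the same height as before, with +5 N of contact. Opening slowly, then rising.

```bash
python3 -m creep '[[0.22,0,0,0,0],[0.25,0,0,0,0],[0.3,0,0,0,0],[0.35,0,0,0,0],[0.4,0,0,0,0],[0.45,0,0,0,0],[0.45,0,0,0,0],[0.45,0,0,0,0]]'; python3 -m creep '[[0.45,0,0,5,0],[0.45,0,0,15,0],[0.45,0,0,30,0],[0.45,0,0,45,0],[0.45,0,0,60,0],[0.45,0,0,80,0],[0.45,0,0,100,0],[0.45,0,0,120,0]]'; python3 -c "
from h import *
c=capture('wrist');cv2.imwrite('pics/w11.png',c['image']);P=cloud(c);x,y,z=P[...,0],P[...,1],P[...,2]
R=(x>.48)&(x<.65)&(y<-.04)&(y>-.12)
for a,b in((.098,.11),(.147,.165)):
  p=P[R&(z>a)&(z<b)];print(np.round(p.mean(0),4),cv2.minAreaRect((p[:,:2]*1000).astype(np.float32)))
m=(z>.05)&(z<.07)&(x>.36)&(x<.60)&(y<-.12)&(y>-.34);p=P[m];print('box',m.sum(),cv2.minAreaRect((p[:,:2]*1000).astype(np.float32)))
"
```

```text
time_s: 29.1
tcp_pos: [0.5612, -0.0755, 0.1283]
ee_rot: [[0.005, -0.143, -0.99], [0.006, -0.99, 0.143], [-1.0, -0.007, -0.004]]
wrist_force: [-0.5, -1.1, -0.1]
gripper_width: 0.447
time_s: 29.9
tcp_pos: [0.5612, -0.0756, 0.2502]
ee_rot: [[0.007, -0.143, -0.99], [0.006, -0.99, 0.143], [-1.0, -0.007, -0.006]]
wrist_force: [0.7, -0.6, 0.1]
gripper_width: 0.449
[ 0.5706 -0.0759  0.1044] ((561.374755859375, -76.58734130859375), (42.423118591308594, 119.46885681152344), 83.75576782226562)
[ 0.563  -0.0748  0.1552] ((561.6958618164062, -74.5494384765625), (17.197505950927734, 17.092559814453125), 35.83211135864258)
box 2631 ((484.8736877441406, -224.97476196289062), (159.34707641601562, 140.50587463378906), 1.024789571762085)
```

View pics/w11.png

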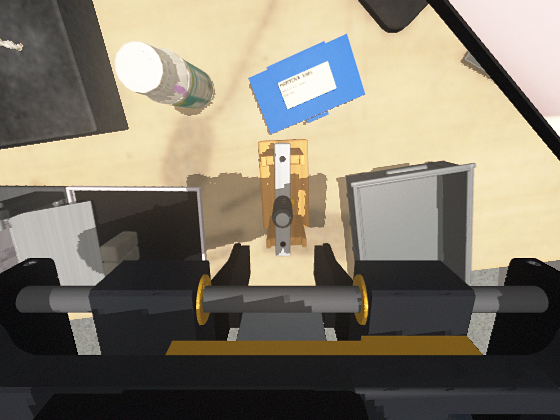

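View first.

The gauge hangs in the rack. Moving over the tray to look at the stones.

```bash
python3 -m creep '[[0.45,-3,15,0,0],[0.45,-8,40,0,0],[0.45,-13,70,0,0],[0.45,-18,105,0,0],[0.45,-25,140,0,0],[0.45,-32,175,0,0],[0.45,-40,205,0,0],[0.45,-45,225,0,0]]'; python3 -c "
from h import *
s=sense();print(s['tcp_pos'])
c=capture('wrist');cv2.imwrite('pics/w12.png',c['image']);P=cloud(c);x,y,z=P[...,0],P[...,1],P[...,2]
m=(z>.052)&(z<.07)&(x>.44)&(x<.58)&(y<.2)&(y>.09);p=P[m];print('st',m.sum(),p.mean(0),cv2.minAreaRect((p[:,:2]*1000).astype(np.float32)))
for q in mark_of(c,'stone_1')[:5]: print(np.round(q['centre']),round(q['confidence'],2),np.round(unproj(c,*q['centre']),3))
"
```

```text
time_s: 30.75
tcp_pos: [0.5169, 0.1516, 0.2541]
ee_rot: [[0.014, -0.14, -0.99], [0.006, -0.99, 0.14], [-1.0, -0.007, -0.013]]
wrist_force: [0.0, -0.1, 0.4]
gripper_width: 0.448
[0.5169232  0.15157962 0.25412882]
st 638 [0.50522509 0.1544151  0.0607589 ] ((503.42742919921875, 154.55801391601562), (21.999454498291016, 44.31874465942383), 79.28083038330078)
[284. 191.] 0.86 [0.52  0.151 0.061]
[281. 208.] 0.72 [0.499 0.157 0.06 ]
```

View pics/w12.png

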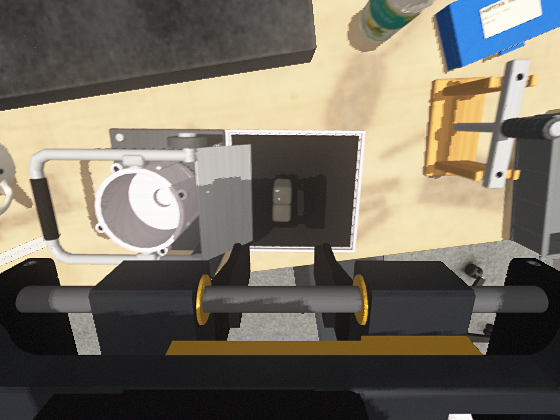

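Two touching stones stand at (283,198) px, with centres at about (0.514,0.152) and (0.493,0.157). Taking the far one first.

```bash
python3 -m creep '[[0.45,-1,1,-10,-0.045],[0.45,-1,1,-35,-0.045],[0.45,-1,1,-65,-0.045],[0.45,-1,1,-95,-0.045],[0.45,-1,1,-120,-0.045],[0.45,-1,1,-140,-0.045],[0.45,-1,1,-150,-0.045],[0.45,-1,1,-150,-0.045]]'; python3 -c "
from h import *
s=sense();print(s['tcp_pos'],s['wrist_force'])
c=capture('wrist');cv2.imwrite('pics/w13.png',c['image'])
"
```

```text
time_s: 31.65
tcp_pos: [0.5154, 0.152, 0.1029]
ee_rot: [[0.011, -0.183, -0.983], [0.003, -0.983, 0.183], [-1.0, -0.005, -0.011]]
wrist_force: [0.1, -0.5, -0.5]
gripper_width: 0.452
[0.51535381 0.1520063  0.10290655] [ 0.08653849 -0.45141908 -0.45296258]
```

View pics/w13.png

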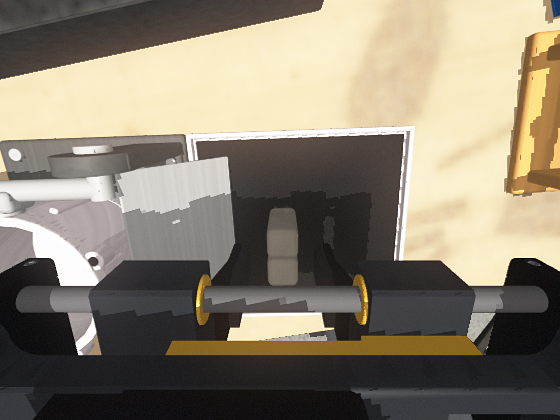

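```bash
python3 -m creep '[[0.45,0,0,-8,0],[0.45,0,0,-16,0],[0.45,0,0,-24,0],[0.45,0,0,-32,0],[0.45,0,0,-40,0],[0.45,0,0,-46,0],[0.45,0,0,-50,0],[0.45,0,0,-50,0]]'; python3 -m creep '[[0.35,0,0,0,0],[0.3,0,0,0,0],[0.27,0,0,0,0],[0.2,0,0,0,0],[0.1,0,0,0,0],[0,0,0,0,0],[0,0,0,0,0],[0,0,0,0,0]]'
```

```text
time_s: 32.5
tcp_pos: [0.5159, 0.1523, 0.0534]
ee_rot: [[0.013, -0.183, -0.983], [0.004, -0.983, 0.183], [-1.0, -0.006, -0.012]]
wrist_force: [-0.4, 0.9, 0.2]
gripper_width: 0.453
time_s: 33.3
tcp_pos: [0.516, 0.1524, 0.0537]
ee_rot: [[0.013, -0.183, -0.983], [0.004, -0.983, 0.183], [-1.0, -0.006, -0.012]]
wrist_force: [-0.8, -0.6, 2.6]
gripper_width: 0.246
```

```bash
python3 -m creep '[[0,0,0,8,0],[0,0,0,22,0],[0,0,0,42,0],[0,0,0,65,0],[0,0,0,90,0],[0,0,0,115,0],[0,0,0,140,0],[0,0,0,160,0]]'; python3 -c "
from h import *
c=capture('top');cv2.imwrite('pics/t14.png',c['image']);P=cloud(c);x,y,z=P[...,0],P[...,1],P[...,2]
m=(z>.05)&(z<.068)&(y>-0.32)&(y<-0.12)&(x>.35)&(x<.60);p=P[m];print(m.sum(),cv2.minAreaRect((p[:,:2]*1000).astype(np.float32)))
for xx in np.arange(.44,.8,.04):
  print(round(xx,2),[int(1000*np.nan_to_num(z[(abs(x-xx)<.02)&(abs(y-yy)<.02)].max(initial=0))) for yy in np.arange(-.02,-.5,-.04)])
"
```

```text
time_s: 34.1
tcp_pos: [0.516, 0.1524, 0.2155]
ee_rot: [[0.014, -0.183, -0.983], [0.005, -0.983, 0.183], [-1.0, -0.007, -0.013]]
wrist_force: [0.4, -0.0, -1.2]
gripper_width: 0.251
803 ((477.0123291015625, -226.6898193359375), (178.55101013183594, 141.28794860839844), 1.4908326864242554)
0.44 [6, 5, 6, 65, 65, 10, 9, 64, 6, 6, 4, 15]
0.48 [5, 8, 13, 64, 62, 9, 9, 64, 5, 6, 6, 16]
0.52 [5, 107, 99, 63, 62, 9, 10, 65, 4, 4, 5, 16]
0.56 [7, 161, 156, 64, 65, 63, 63, 485, 459, 6, 5, 14]
0.6 [5, 108, 108, 5, 5, 6, 576, 508, 5, 4, 4, 6]
0.64 [6, 105, 104, 36, 36, 621, 593, 5, 5, 3, 0, 0]
0.68 [157, 38, 38, 38, 665, 661, 512, 6, 5, 0, 0, 0]
0.72 [153, 22, 38, 626, 710, 510, 16, 4, 0, 0, 0, 0]
0.76 [6, 6, 585, 700, 712, 20, 20, 0, 0, 0, 0, 0]
```

View pics/t14.png

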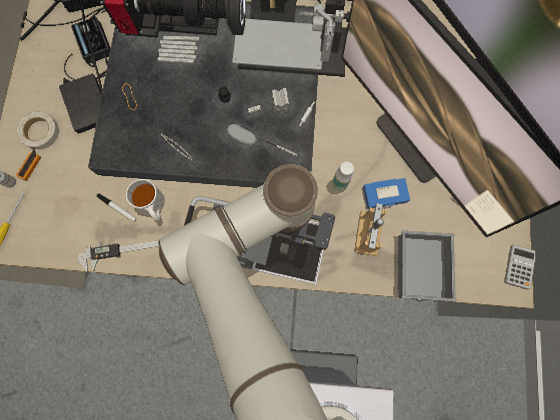

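```bash
python3 -m creep '[[0,-12,-15,5,0],[0,-30,-40,5,0],[0,-50,-70,5,0],[0,-65,-105,5,0],[0,-76,-145,5,0],[0,-80,-185,5,0],[0,-80,-225,5,0],[0,-80,-250,5,0]]'; python3 -m creep '[[0,0,-20,0,0],[0,0,-50,0,0],[0,0,-80,0,0],[0,0,-105,-5,0],[0,0,-115,-15,0],[0,0,-118,-25,0],[0,0,-118,-35,0],[0,0,-118,-40,0]]'; python3 -c "
from h import *
for n in ['wrist','scene']:
  c=capture(n);cv2.imwrite('pics/%s15.png'%n,c['image'])
"
```

```text
time_s: 34.95
tcp_pos: [0.4368, -0.0989, 0.2239]
ee_rot: [[0.02, -0.183, -0.983], [0.007, -0.983, 0.184], [-1.0, -0.011, -0.018]]
wrist_force: [0.3, 0.7, -0.7]
gripper_width: 0.252
time_s: 35.75
tcp_pos: [0.436, -0.2159, 0.1823]
ee_rot: [[0.017, -0.183, -0.983], [0.008, -0.983, 0.183], [-1.0, -0.011, -0.016]]
wrist_force: [-0.9, -0.0, 0.3]
gripper_width: 0.248
```

View pics/wrist15.png

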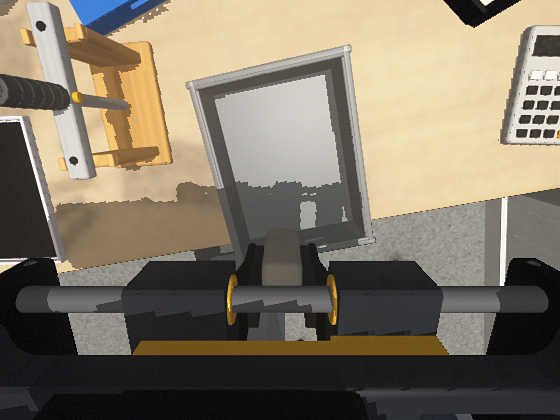

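View pics/scene15.png

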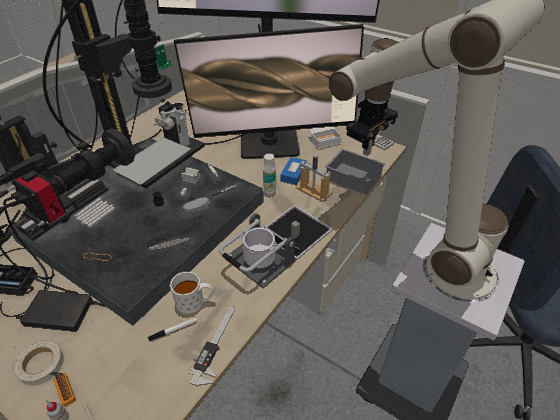

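```bash
python3 -c "
from h import *
c=capture('wrist');P=cloud(c);x,y,z=P[...,0],P[...,1],P[...,2]
for u,v in((193,84),(350,48),(373,240),(240,240)):
  print(u,v,on_plane(c,u,v,.06))
c=capture('top');P=cloud(c);x,y,z=P[...,0],P[...,1],P[...,2];cv2.imwrite('pics/t15.png',c['image'])
m=(z>.05)&(z<.068)&(y>-0.34)&(y<-0.12)&(x>.35)&(x<.60);p=P[m];print(m.sum(),cv2.minAreaRect((p[:,:2]*1000).astype(np.float32)))
"
```

```text
193 84 [ 0.55991991 -0.16033429  0.06      ]
350 48 [ 0.56267065 -0.29424267  0.06      ]
373 240 [ 0.39081905 -0.29658349  0.06      ]
240 240 [ 0.41393605 -0.16818416  0.06      ]
71 ((402.8319091796875, -282.1500549316406), (25.712329864501953, 30.458192825317383), 4.707321643829346)
```

View pics/t15.png

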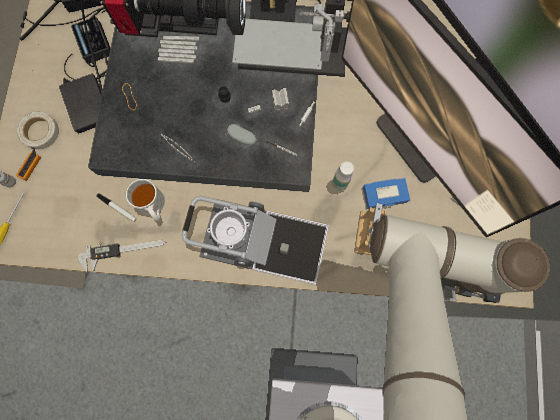

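```bash
python3 -m creep '[[0,5,-8,-10,0],[0,5,-8,-27,0],[0,5,-8,-45,0],[0,5,-8,-65,0],[0,5,-8,-85,0],[0,5,-8,-102,0],[0,5,-8,-115,0],[0,5,-8,-121,0]]'; python3 -m creep '[[0,0,0,-2,0],[0,0,0,-4,0],[0,0,0,-5,0],[0.3,0,0,-5,0],[0.4,0,0,-5,0],[0.45,0,0,-5,0],[0.45,0,0,-5,0],[0.45,0,0,-5,0]]'; python3 -m creep '[[0.45,0,0,5,0],[0.45,0,0,15,0],[0.45,0,0,35,0],[0.45,0,0,60,0],[0.45,0,0,90,0],[0.45,0,0,120,0],[0.45,0,0,150,0],[0.45,0,0,165,0]]'; python3 -c "
from h import *
c=capture('wrist');cv2.imwrite('pics/w16.png',c['image'])"
```

```text
time_s: 36.75
tcp_pos: [0.4419, -0.2244, 0.0616]
ee_rot: [[0.018, -0.182, -0.983], [0.007, -0.983, 0.182], [-1.0, -0.011, -0.017]]
wrist_force: [-0.8, 0.0, -1.2]
gripper_width: 0.252
time_s: 37.55
tcp_pos: [0.4419, -0.2244, 0.0567]
ee_rot: [[0.019, -0.182, -0.983], [0.007, -0.983, 0.182], [-1.0, -0.011, -0.017]]
wrist_force: [-0.1, -0.6, -0.4]
gripper_width: 0.441
time_s: 38.35
tcp_pos: [0.443, -0.2248, 0.2258]
ee_rot: [[0.025, -0.182, -0.983], [0.006, -0.983, 0.182], [-1.0, -0.01, -0.023]]
wrist_force: [-0.4, -0.7, 0.3]
gripper_width: 0.449
```

View pics/w16.png

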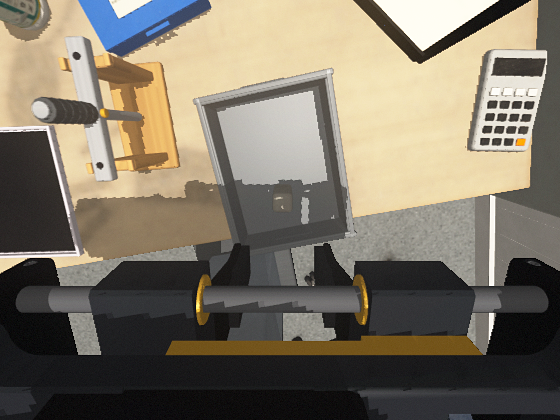

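The first stone stands in the box at (282,200) px. Going back for the second.

```bash
python3 -m creep '[[0.45,0,20,10,0],[0.45,0,55,10,0],[0.45,0,95,10,0],[0.45,0,135,10,0],[0.45,0,175,10,0],[0.45,5,210,10,0],[0.45,10,240,10,0],[0.45,15,255,10,0]]'; python3 -m creep '[[0.45,5,20,0,0],[0.45,15,50,0,0],[0.45,25,85,0,0],[0.45,32,105,-10,0],[0.45,35,120,-30,0],[0.45,36,125,-55,0],[0.45,36,126,-85,0],[0.45,36,126,-110,0]]'; python3 -c "
from h import *
s=sense();print(s['tcp_pos'])
c=capture('wrist');cv2.imwrite('pics/w17.png',c['image']);P=cloud(c);x,y,z=P[...,0],P[...,1],P[...,2]
m=(z>.052)&(z<.07)&(x>.44)&(x<.58)&(y<.2)&(y>.09);p=P[m];print('st',m.sum(),p.mean(0) if m.any() else 0,cv2.minAreaRect((p[:,:2]*1000).astype(np.float32)))
"
```

```text
time_s: 39.2
tcp_pos: [0.4587, 0.0317, 0.2375]
ee_rot: [[0.028, -0.179, -0.983], [0.005, -0.984, 0.179], [-1.0, -0.01, -0.027]]
wrist_force: [0.0, -0.1, 0.9]
gripper_width: 0.446
time_s: 40.0
tcp_pos: [0.494, 0.157, 0.1253]
ee_rot: [[0.026, -0.179, -0.983], [0.004, -0.984, 0.18], [-1.0, -0.008, -0.025]]
wrist_force: [0.0, 0.9, -0.2]
gripper_width: 0.449
[0.49395261 0.15703043 0.12526847]
st 772 [0.49385329 0.15603947 0.06056407] ((492.5920715332031, 156.1531982421875), (21.04070281982422, 20.807907104492188), 79.87854766845703)
```

View pics/w17.png

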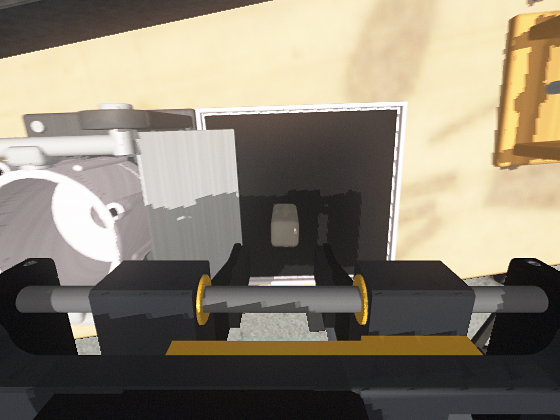

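```bash
python3 -m creep '[[0.45,-1,-1,-8,0],[0.45,-1,-1,-20,0],[0.45,-1,-1,-32,0],[0.45,-1,-1,-44,0],[0.45,-1,-1,-56,0],[0.45,-1,-1,-66,0],[0.45,-1,-1,-72,0],[0.45,-1,-1,-72,0]]'; python3 -m creep '[[0.35,0,0,0,0],[0.3,0,0,0,0],[0.27,0,0,0,0],[0.2,0,0,0,0],[0.1,0,0,0,0],[0,0,0,0,0],[0,0,0,0,0],[0,0,0,0,0]]';  python3 -m creep '[[0,0,0,8,0],[0,0,0,22,0],[0,0,0,42,0],[0,0,0,65,0],[0,0,0,90,0],[0,0,0,115,0],[0,0,0,140,0],[0,0,0,160,0]]'
```

```text
time_s: 40.85
tcp_pos: [0.4902, 0.1542, 0.0487]
ee_rot: [[0.017, -0.181, -0.983], [-0.001, -0.983, 0.181], [-1.0, -0.002, -0.017]]
wrist_force: [-0.9, -0.3, -0.7]
gripper_width: 0.452
time_s: 41.65
tcp_pos: [0.4905, 0.1545, 0.0491]
ee_rot: [[0.018, -0.181, -0.983], [-0.0, -0.984, 0.181], [-1.0, -0.003, -0.018]]
wrist_force: [-0.9, 0.8, 3.9]
gripper_width: 0.249
time_s: 42.45
tcp_pos: [0.4902, 0.1542, 0.2106]
ee_rot: [[0.018, -0.181, -0.983], [0.0, -0.983, 0.181], [-1.0, -0.003, -0.018]]
wrist_force: [0.1, -0.4, -1.0]
gripper_width: 0.254
```

```bash
python3 -m creep '[[0,-10,-15,8,0],[0,-25,-40,8,0],[0,-38,-75,8,0],[0,-44,-115,8,0],[0,-44,-155,8,0],[0,-44,-195,8,0],[0,-44,-235,8,0],[0,-44,-260,8,0]]'; python3 -m creep '[[0,0,-20,0,0],[0,5,-50,0,0],[0,12,-80,0,0],[0,20,-105,0,0],[0,28,-115,-8,0],[0,34,-118,-15,0],[0,36,-118,-22,0],[0,36,-118,-25,0]]'; python3 -c "
from h import *
c=capture('wrist');cv2.imwrite('pics/w18.png',c['image'])
c=capture('scene');cv2.imwrite('pics/s18.png',c['image'])"
```

```text
time_s: 43.25
tcp_pos: [0.4451, -0.1079, 0.2186]
ee_rot: [[0.017, -0.183, -0.983], [0.0, -0.983, 0.183], [-1.0, -0.003, -0.017]]
wrist_force: [0.2, -0.3, -0.3]
gripper_width: 0.25
time_s: 44.05
tcp_pos: [0.4805, -0.2249, 0.1921]
ee_rot: [[0.014, -0.182, -0.983], [0.001, -0.983, 0.182], [-1.0, -0.004, -0.014]]
wrist_force: [0.1, -0.4, -1.0]
gripper_width: 0.253
```

View pics/w18.png

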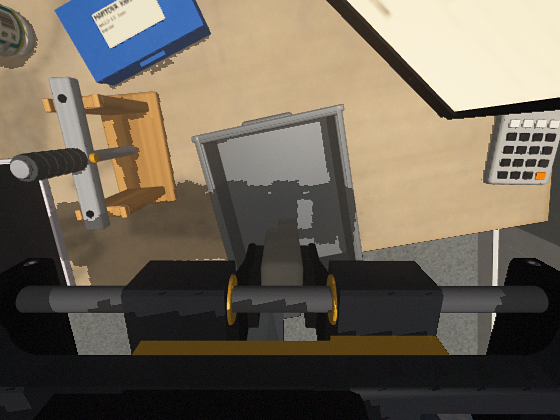

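View pics/s18.png

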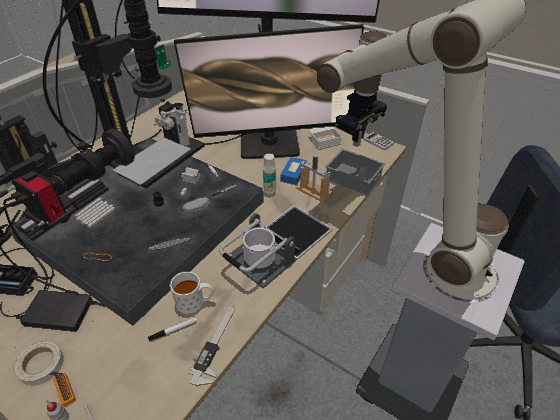

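```bash
python3 -c "
from h import *
c=capture('wrist')
for u,v in((194,138),(344,106),(361,255)):
  print(u,v,on_plane(c,u,v,.06))
P=cloud(c);x,y,z=P[...,0],P[...,1],P[...,2];m=(z>.12)&(x>.5)&(y<-.12);p=P[m];print(p[np.argsort(np.hypot(p[:,0]-.56,p[:,1]+.23))[:2]])
"
```

```text
194 138 [ 0.56054831 -0.15639552  0.06      ]
344 106 [ 0.56314626 -0.29580036  0.06      ]
361 255 [ 0.41537714 -0.29534835  0.06      ]
[[ 0.55800781 -0.23926019  0.33779593]
 [ 0.55800781 -0.23926019  0.33779593]]
```

```bash
python3 -m creep '[[0,2,0,-10,0],[0,2,0,-27,0],[0,2,0,-47,0],[0,2,0,-67,0],[0,2,0,-87,0],[0,2,0,-107,0],[0,2,0,-122,0],[0,2,0,-132,0]]'; python3 -m creep '[[0,0,0,-3,0],[0,0,0,-6,0],[0,0,0,-8,0],[0.3,0,0,-8,0],[0.4,0,0,-8,0],[0.45,0,0,-8,0],[0.45,0,0,-8,0],[0.45,0,0,-8,0]]'; python3 -m creep '[[0.45,0,0,5,0],[0.45,0,0,15,0],[0.45,0,0,35,0],[0.45,0,0,60,0],[0.45,0,0,90,0],[0.45,-10,0,120,0],[0.45,-30,10,150,0],[0.45,-50,20,165,0]]'; python3 -c "
from h import *
c=capture('wrist');cv2.imwrite('pics/w19.png',c['image'])"
```

```text
time_s: 45.0
tcp_pos: [0.4822, -0.2247, 0.0601]
ee_rot: [[0.015, -0.181, -0.983], [0.001, -0.983, 0.181], [-1.0, -0.003, -0.015]]
wrist_force: [-0.4, 1.1, -1.1]
gripper_width: 0.252
time_s: 45.8
tcp_pos: [0.4823, -0.2247, 0.0522]
ee_rot: [[0.015, -0.181, -0.983], [0.001, -0.983, 0.181], [-1.0, -0.003, -0.015]]
wrist_force: [-0.6, 0.1, -0.4]
gripper_width: 0.444
time_s: 46.6
tcp_pos: [0.433, -0.205, 0.2208]
ee_rot: [[0.021, -0.181, -0.983], [-0.001, -0.983, 0.181], [-1.0, -0.003, -0.021]]
wrist_force: [-0.1, 0.5, 0.1]
gripper_width: 0.451
```

View pics/w19.png

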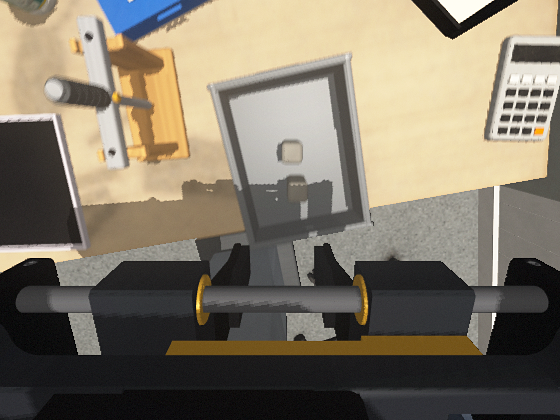

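```bash
python3 -m creep '[[0.45,-5,20,20,0],[0.45,-15,50,40,0],[0.45,-25,85,40,0],[0.45,-30,120,40,0],[0.45,-35,155,40,0],[0.45,-40,185,40,0],[0.45,-40,205,40,0],[0.45,-40,210,40,0]]'; python3 -c "
from h import *
for n in ['top','scene','wrist']:
  c=capture(n);cv2.imwrite('pics/%s20.png'%n,c['image'])
  for t in ['stone_1','gauge','rack_top','reject_box']:
   for q in mark_of(c,t)[:4]: print(n,t,np.round(q['centre']),round(q['confidence'],2),np.round(unproj(c,*q['centre']),3))
  if n=='top': cv2.imwrite('pics/top20c.png',cv2.resize(c['image'][150:330,110:480],None,fx=2.1,fy=2.1,interpolation=cv2.INTER_CUBIC))
"
```

```text
time_s: 47.45
tcp_pos: [0.3902, 0.0074, 0.2632]
ee_rot: [[0.023, -0.178, -0.984], [0.001, -0.984, 0.178], [-1.0, -0.005, -0.023]]
wrist_force: [0.4, 0.2, -0.1]
gripper_width: 0.448
top stone_1 [422. 247.] 0.77 [ 0.529 -0.223  0.022]
top stone_1 [424. 279.] 0.63 [ 0.438 -0.215  0.06 ]
top gauge [369. 232.] 0.72 [ 0.559 -0.076  0.021]
top gauge [380. 230.] 0.63 [ 0.571 -0.107  0.01 ]
top gauge [420. 247.] 0.28 [ 0.533 -0.224 -0.001]
top rack_top [376. 225.] 0.86 [ 0.557 -0.072  0.133]
top rack_top [376. 227.] 0.6 [ 0.554 -0.075  0.119]
top reject_box [421. 267.] 0.82 [ 0.477 -0.226  0.   ]
scene stone_1 [364. 177.] 0.47 [ 0.431 -0.226  0.02 ]
scene stone_1 [342. 168.] 0.44 [ 0.522 -0.224  0.025]
scene gauge [314. 168.] 0.78 [ 0.553 -0.063  0.114]
scene gauge [310. 189.] 0.69 [ 0.568 -0.067  0.009]
scene rack_top [318. 167.] 0.82 [ 0.614 -0.207 -0.   ]
scene reject_box [353. 178.] 0.61 [ 0.447 -0.163  0.052]
wrist stone_1 [462. 116.] 0.98 [ 0.441 -0.21   0.058]
wrist stone_1 [456.  40.] 0.55 [ 0.524 -0.223  0.026]
wrist gauge [334.   8.] 0.81 [ 0.554 -0.069  0.12 ]
wrist gauge [ 83. 122.] 0.57 [0.514 0.223 0.047]
wrist rack_top [335.  11.] 0.97 [ 0.553 -0.071  0.113]
wrist reject_box [449.  90.] 0.61 [ 0.471 -0.225  0.005]
```

View pics/top20c.png

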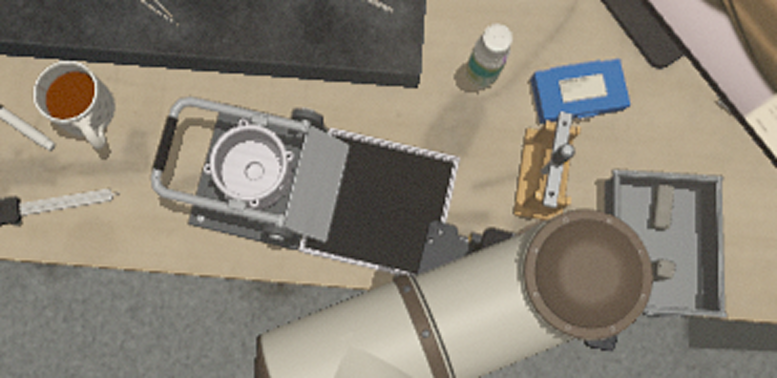

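View pics/scene20.png

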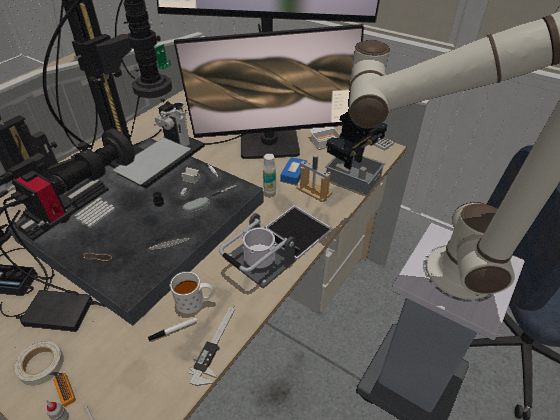

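View pics/wrist20.png

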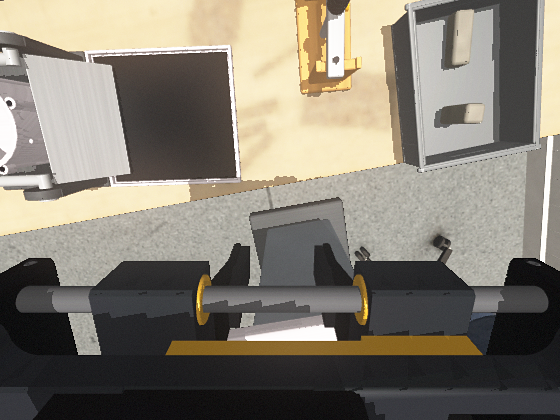

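The shell and tray are empty, and the gauge hangs level in the rack. One stone has tipped over, but both are inside the box, so I'm handing in.

```bash
python3 -m creep '[[0.45,0,0,0,0],[0.45,0,0,0,0],[0.45,0,0,0,0],[0.45,0,0,0,0],[0.45,0,0,0,0],[0.45,0,0,0,0],[0.45,0,0,0,0],[0.45,0,0,0,0]]'; python3 -c "
from h import *
c=capture('wrist')
for t in ['stone_1','reject_box']:
   for q in mark_of(c,t)[:4]: print(t,np.round(q['centre']),round(q['confidence'],2),np.round(unproj(c,*q['centre']),3))
c=capture('top');P=cloud(c);x,y,z=P[...,0],P[...,1],P[...,2]
m=(z>.085)&(z<.115)&(y>.39)&(y<.43)&(x>.51)&(x<.575);print('handle z',z[m].max(),P[m].mean(0))
print(finish_job())"
```

```text
time_s: 49.0
tcp_pos: [0.3904, 0.0059, 0.2623]
ee_rot: [[0.022, -0.182, -0.983], [-0.0, -0.983, 0.182], [-1.0, -0.004, -0.021]]
wrist_force: [0.0, 0.6, -0.3]
gripper_width: 0.447
stone_1 [462. 115.] 0.82 [ 0.441 -0.211  0.055]
stone_1 [456.  43.] 0.6 [ 0.522 -0.224  0.025]
reject_box [448.  90.] 0.65 [ 0.472 -0.223  0.005]
reject_box [171. 118.] 0.53 [0.503 0.135 0.004]
handle z 0.10105339154512105 [0.54177268 0.4108843  0.09526149]
the job is handed in; nothing more can be done
None
```

I handed the job in after about 49 s of the 210 s allowed. Every step appears complete, but no verdict was reported.

- **Shell:** I tipped it to about 2.34 rad and both stones fell into the tray. I saw only two stones in any picture. I then stood it upright again. The handle was back within about 1.5 mm of its starting height before release, and a last depth reading matched the first.
- **Gauge:** I lowered it until its rod touched the bottom of the pocket, with the tip at about 24 mm as expected. I held it upright there for more than 1.6 s and hung it back in the rack. It sat at the same height as before, within about 3 mm sideways of its start.
- **Stones:** Both were placed standing in the reject box. One later lay on its side, about 40 mm from where I had put it, probably the announced knock. Both were inside the box at the last look, at about (0.44, -0.22) and (0.52, -0.22).
- **Final view:** The tray and shell were empty, and the bottle, drill case and mug looked untouched. The arm was clear of everything with no wrist force.
- **False reports:** The networks gave some low-confidence false hits, such as stones reported on the rack and drill case. I checked them against the pictures and discarded them.

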